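# Hang a degreased plate on the drying rail by its S-hook

## Robot

A 6-joint arm with a two-finger parallel gripper is mounted at the origin on a cart in front of the work surface, level with it; the furniture and walls round the work are solid. World frame = base frame: x ahead of the robot, y to its left, z up, the work surface at z = 0. Lengths are in mm, angles in degrees, forces in N, time in s.
With the tool pointing down it reaches from about 375 to 750 mm from the base axis. Payload 9 kg.
Tool frame: the origin (TCP) lies midway between the tips of the shut fingers; the grasp point (between the pads) lies 19 mm behind it (ctrl.grip_depth is the distance from the TCP to the grasp point, in mm); z points along the fingers, y is the line along which they close (so a half turn about z gives the same grasp; the last joint's range is limited). The gripper opens to 85 mm and grips with 20 to 120 N. Pads are 22 mm wide; open, the fingers measure 114 mm over their backs; the gripper's body (76 mm by 85 mm) begins 54 mm behind the grasp point. The pads swing forward as they close: fully open they stand 13 mm farther back than shut.
Start: joints at [-81.973, 5.964, 5.575, 89.605, 0, 77.527], TCP at [210.14, -562.03, 231.331] pointing down, gripper open.
Joint ranges: [-171.21, 171.21], [-48.23, 106.86], [-62.78, 66.21], [-105.2, 120.99], [-86.42, 89.51], [-180, 180]. Speed limits (degrees/s): [127.2, 127.2, 147.25, 180, 180, 180].

## Interface

Orientations are given as [roll, pitch, yaw] about the fixed x, y, z axes, in that order (R = Rz(yaw) Ry(pitch) Rx(roll)).
In Python, from workcell import ctrl gives the robot as it stands. The module is installed in compiled form; this text tells all that it offers.
- The arm moves only by the shell command python3 -m crank 'ROWS' [FORCE]. ROWS is JSON, a list that holds one entry, the list of rows, each a list of 7 numbers: the turn, a rotation vector about the world's x, y, z in units of 90 degrees (1.0 is 90 degrees), then the shift along the world's x, y, z in units of 0.1 m (1.0 is 0.1 m), then the opening, from -1 (shut) to 1 (fully open). In form: [[[rx, ry, rz, dx, dy, dz, grip], ...]]. A call has 1 to 5 rows; each row shifts and turns the commanded pose from where the row before left it; what a row does not reach is not made up. A row lasts 1/12 s, in which the tool goes at most 41.7 mm and 7.16 degrees, less where a joint would pass 70% of its speed; a pose out of reach is approached as far as the arm can. A call with a number of a shift or a turn outside -1 to 1 is refused whole. A call with a gripper value outside its range is refused whole. The fingers move at their own pace and stop on an object; FORCE is the grip in N (left out, the last holds). Time passes only in rows, so rows that do not move let the fingers close. It gives the time, the measured TCP pose, the force, the opening and the grip force at its end, in the units of the state.
- ctrl.state(): the state, without advancing time (a new reading comes with each control period).
- ctrl.grab_frame(name): name is "scene" or "top" or "wrist"; returns a dict with "pixels" (400x640x3 uint8, red, green, blue), "fx", "fy", "cx", "cy" (pixels), "origin" and "rotation" of the camera in the world; the wrist camera has in their place "hand_eye" (4x4, takes a point from camera to tool coordinates, whose origin is the TCP and whose axes are the flange's). Camera axes: x right, y down, z forward; pixel columns grow to the right and rows downward; lengths in mm; the calibration is good to about 2 mm. A picture is of the moment at which its call begins: read the wrist's pose just before it. There is no depth.
- ctrl.hand_in(): hands the job in; it is judged then, once.
Trained networks look in a picture, given as the dict that the camera call returned (one of the last four; its "shot" number tells which), for a name from the list of things; names that differ only in an ending like _2 or _b are one class to them, and where a whole thing is asked for, a point or a joint stands for the part that bears it (a point fixed in the world has none). Each returns a list of dicts, best first, with "p" (0 to 1); they miss things now and then, are a little off and sometimes report something else, mostly with a low value. They report only what shows in the picture. A call takes as long as a camera call.
- ctrl.look_for(picture, name): "extent" ([left, top, right, bottom] in pixels, round what is visible of it).
- ctrl.cut_out(picture, name): "mask" (400x640 bool, what is visible of it) and "extent" ([left, top, right, bottom] in pixels, round what is visible of it).
- ctrl.mark_of(picture, name): "xy" ([column, row] in pixels: a listed point, or the origin of a listed thing).
The state is a dict: "time": time; "q": joint angles; "qvel": joint speeds; "effort": joint torques, N m; "eef_pos": TCP position; "tcp_rot": TCP orientation; "wrist_force": force on the tool from outside, world axes, zero at the start; "torque": the same for the moment, N m; "grip_width": opening from 0.0 (shut) to 1.0 (fully open); "grip_force": force on a finger pad.
Only numpy, scipy, OpenCV 4.12 (cv2) and the standard library are available. Lean on these libraries where they do the work, as an engineer would, in place of code of your own. Each camera call takes 0.05 s, during which the arm holds its last target. There are 200 camera calls.

## Task

The bare plate leaning in the red box is degreased for priming, so handle it only by its S-hook, never with the gripper. Take the free S-hook off the drying rail, bring its lower tip from below up through the hole in the plate's raised end while the plate still leans there, lift the plate out on the hook and hang the hook back on the rail, so that the plate hangs straight down, free and at rest. Do not touch the brown-red plate on the rail, whose primer is wet, with anything.

Things in the scene. Friction and masses are not known exactly. Their poses are not given: they have to be found in the camera images.
- drying_rail: Drying rail clamped to the worktop's front edge, fixed. Origin: middle of its round steel bar, 12 mm thick, 360 mm long, level along y, 355 mm above the drawer floors; x points away from the robot. At y = +-155 mm dark arms run from the bar back (+x) to posts; between them the bar is free. Only a tool tilted 35 to 50 degrees, coming from the robot's side, gets at a hook's shank below the bar.
- s_hook: Free S-hook of 8 mm round steel bar, 138 mm high, 44 mm wide, 70 g, loose, hanging on the rail. Origin: middle of its straight shank, 55 mm below the rail's axis while it hangs: grip here, closing along y. z up, y normal to the flat S (along the rail), x away from the robot. In its x-z plane the shank's centre line runs straight from (-16.6, 40.1) through (0, 0) to (16.6, -40.1) mm.
- s_hook_top (a point): Centre of the hook's top bend, hook frame (0, 0, 47) mm, 8 mm below the rail's axis while it hangs. The bend is a circle arc of 18 mm radius (centre line) from the shank over its top at (0, 65) to its tip at (16.9, 53.2) behind the rail: it opens towards +x and down, with 28 mm inside for the 12 mm bar. To unhook it, raise it 13 to 20 mm, then move it towards -x; hang it up the same way.
- s_hook_bow (a point): Lowest point of the hook's bottom bend, middle of the bar, hook frame (0, 0, -65) mm; here the plate finally hangs, its hole's centre 7 mm lower. The bend is a circle arc of 18 mm radius about (0, -47), from the shank through this point to the lower tip; it opens towards -x (the robot) and up.
- s_hook_tip (a point): Lower tip of the hook: centre of its round end (radius 4 mm), hook frame (-16.9, 0, -53.2) mm. The bar there heads up and 20 degrees towards -x. It has to pass from below up through the plate's hole; the plate's raised end then lies between tip and shank.
- plate: Degreased bare aluminium plate, flat, 165 x 64 x 4 mm, 110 to 225 g, loose. It leans in the wash box 41 degrees from level, foot in the box's near bottom corner, resting on the far rim, the holed end sticking out 48 mm past the rim. Origin: its middle. x along its length to the raised, holed end, y across, z normal to its upper face. The small holes (14 and 9 mm) are not for the hook.
- plate_hole (a point): Centre of the 22 mm hanging hole, on the plate's middle line, 16 mm from the raised end, in mid thickness; 102 mm above the drawer floor and 69 mm from the box's middle at the start. Axes as plate: z is the hole's axis. Hung up, the plate reaches 149 mm below it; a swing of the hung plate dies out in 1 to 3 s.
- wash_box: Red open box that holds the bare plate, 98 x 106 x 78 mm, walls 2 mm, fixed on the floor of the left drawer. Origin: centre of its underside; x, its 98 mm side, points to the raised end of the plate. Which of the two red boxes is nearer the left varies. The drawers' walls are 90 mm high.
- spare_box: Red open box, 98 x 96 x 80 mm, fixed, with a bolt and two nuts in it; nothing to do with it. Origin: centre of its underside.
- wet_plate: A like plate, brown-red with wet primer, loose, hanging on its own S-hook on the rail, to the left or the right of the free hook; keep off. Origin: its middle, 193.5 mm below the axis of the rail; its width of 64 mm lies along the rail.
- wet_hook: The S-hook, like the free one, from which the wet plate hangs. Origin: its centre. The two hooks hang 112 to 168 mm apart.

How it is judged (in metres and radians):
On the way, in this order (a step that is already met when the one before it is completed fails the run):
1. the S-hook is off the rail, the plate still in its box (distance between s_hook_top and drying_rail above 0.16 m and distance of plate from where it was at the start of the episode below 0.02 m and not (z of s_hook_tip in the frame of plate_hole above 0.004 m and x of s_hook_tip in the frame of plate_hole between -0.016 and 0.018 m and y of s_hook_tip in the frame of plate_hole between -0.01 and 0.01 m and z of s_hook_bow in the frame of plate_hole below 0.003 m and distance between s_hook_bow and plate_hole below 0.032 m)), for 0.1 s.
2. the hook's lower tip is up through the plate's hanging hole while the plate still leans in the box (z of s_hook_tip in the frame of plate_hole above 0.004 m and x of s_hook_tip in the frame of plate_hole between -0.016 and 0.018 m and y of s_hook_tip in the frame of plate_hole between -0.01 and 0.01 m and z of s_hook_bow in the frame of plate_hole below 0.003 m and distance between s_hook_bow and plate_hole below 0.032 m and distance of plate from where it was at the start of the episode below 0.06 m), for 0.1 s.
3. the plate is carried on the hook, clear above the box (distance between s_hook_bow and plate_hole below 0.014 m and height (world z) of plate_hole above 0.22 m and angle between plate's own x axis and vertical below 0.5 rad and contact force between plate and wash_box below 0.05 N), for 0.2 s.
At the end, for the whole second after the job is handed in: The S-hook hangs on the bar between the arms; the plate hangs on its bottom bend by the 22 mm hole (hole centre within 14 mm of the bend's lowest point), upright within 10 degrees, at rest (under 50 mm/s), clear of the wet plate, which is within 20 mm of its place; all is released (x of s_hook_top in the frame of drying_rail between -0.01 and 0.01 m and z of s_hook_top in the frame of drying_rail between -0.014 and 0 m and y of s_hook_top in the frame of drying_rail between -0.145 and 0.145 m and distance between s_hook_bow and plate_hole below 0.014 m and angle between plate's own x axis and vertical below 0.17 rad and contact force between s_hook and drying_rail above 0.8 N and contact force between plate and s_hook above 0.4 N and contact force between plate and wet_plate below 0.05 N and linear speed of each of plate, s_hook below 0.05 m/s and distance of wet_plate from where it was at the start of the episode below 0.02 m); the robot touches nothing.
It fails at once if fingers or arm touch the degreased plate (contact force between any of the fingers, the arm and plate above 0.3 N).
It fails at once if the wet plate is touched by the robot, the hook or the bare plate (contact force between any of the arm, the fingers, s_hook, plate and wet_plate above 0.3 N).
It fails at once if the plate is dropped on the drawer floor (height (world z) of plate below 0.045 m).
It also fails if it takes over 72 s, if anything falls off the work surface, if the arm or the gripper's body presses on something with over 40 N, if the wrist force passes 120 N, or if a joint passes its speed limit or range.

## Working session

There is one attempt and no reset: what is moved stays moved. The work goes in short steps, Python scripts to look and compute and a shell command to move; the robot and the scene stay as the last step left them, time stands still between calls to the robot, and variables do not carry over. Pictures are saved under pics/ and viewed, at most 10 in all, crops included, and the job is handed in when it is done.

```bash
mkdir -p pics; cat > h.py <<'E'
import numpy as np, cv2
from workcell import ctrl
from scipy.spatial.transform import Rotation as R
def ray(f,xy):
    d=np.array([(xy[0]-f["cx"])/f["fx"],(xy[1]-f["cy"])/f["fy"],1.0]); 
    return np.array(f["origin"],float), np.array(f["rotation"])@d
def atz(f,xy,z):
    o,d=ray(f,xy); return o+d*(z-o[2])/d[2]
def tri(obs):
    A=np.zeros((3,3));b=np.zeros(3)
    for f,xy in obs:
        o,d=ray(f,xy);d=d/np.linalg.norm(d);P=np.eye(3)-np.outer(d,d);A+=P;b+=P@o
    p=np.linalg.solve(A,b); return p,[round(float(np.linalg.norm(np.cross(p-ray(f,x)[0],ray(f,x)[1]/np.linalg.norm(ray(f,x)[1])))),1) for f,x in obs]
def proj(f,p):
    c=np.array(f["rotation"]).T@(np.array(p)-np.array(f["origin"])); return np.array([f["fx"]*c[0]/c[2]+f["cx"],f["fy"]*c[1]/c[2]+f["cy"]])
def save(f,n): cv2.imwrite(f"pics/{n}.png",f["pixels"][...,::-1])
E
python3 - <<'E'
from h import *
np.set_printoptions(precision=1,suppress=True)
s=ctrl.grab_frame("scene");t=ctrl.grab_frame("top")
save(s,"s0");save(t,"t0")
for f in (s,t): print(np.array(f["origin"]),np.array(f["rotation"]).round(3).tolist(),f["fx"])
for n in "drying_rail s_hook s_hook_top s_hook_bow s_hook_tip plate plate_hole wash_box spare_box wet_plate wet_hook".split():
    a=[ctrl.mark_of(f,n) for f in (s,t)]
    print(n,[[(np.array(m["xy"]),round(m["p"],2)) for m in x[:2]] for x in a])
    if a[0] and a[1]: print("   ",tri([(s,a[0][0]["xy"]),(t,a[1][0]["xy"])]))
print(ctrl.state(), ctrl.grip_depth)
E
```

```text
[  -9.7  512.5 1082.7] [-141.525, 0.643, -133.871] 389.1507312389268
[ 279.3   31.9 1357.5] [-168.223, -0.218, -86.232] 473.07889259325776
drying_rail [[(array([346.3, 113.9]), 0.8)], [(array([410.6, 154.5]), 0.86)]]Traceback (most recent call last):
  File "<stdin>", line 9, in <module>
  File "h.py", line 13, in tri
    p=np.linalg.solve(A,b); return p,[round(float(np.linalg.norm(np.cross(p-ray(f,x)[0],ray(f,x)[1]/np.linalg.norm(ray(f,x)[1])))),1) for f,x in obs]
                                                                 ~~~~~~~~^^^^^^^^^^^^^^^^^^^^^^^^^^^^^^^^^^^^^^^^^^^^^^^^^^^^^^^
    raise ValueError("At least one array has zero dimension")
ValueError: At least one array has zero dimension
```

```bash
sed -i 's/np.array(f\["rotation"\])/RM(f)/' h.py; sed -i '4i def RM(f): return R.from_euler("xyz",f["rotation"],degrees=True).as_matrix()' h.py
python3 - <<'E'
from h import *
np.set_printoptions(precision=1,suppress=True)
s=ctrl.grab_frame("scene");t=ctrl.grab_frame("top")
for n in "drying_rail s_hook s_hook_top s_hook_bow s_hook_tip plate plate_hole wash_box spare_box wet_plate wet_hook".split():
    a=[ctrl.mark_of(f,n) for f in (s,t)]
    print(n,[[(np.array(m["xy"]).round(1).tolist(),round(m["p"],2)) for m in x[:2]] for x in a])
    if a[0] and a[1]: print("   ",tri([(s,a[0][0]["xy"]),(t,a[1][0]["xy"])]))
print(ctrl.state(), ctrl.grip_depth)
E
```

```text
drying_rail [[([346.3, 116.1], 0.61)], [([410.9, 154.5], 0.84)]]
    (array([ 602.8, -159.1,  349.9]), [8.2, 8.2])
s_hook [[([361.0, 119.7], 0.51), ([358.1, 133.6], 0.17)], [([438.0, 166.0], 0.67), ([228.5, 236.2], 0.59)]]
    (array([ 600.5, -231.2,  294.6]), [4.4, 4.4])
s_hook_top [[], [([444.6, 161.3], 0.45)]]
s_hook_bow [[([355.7, 134.0], 0.51), ([329.0, 174.3], 0.49)], [([429.9, 170.3], 0.57)]]
    (array([ 609. , -225.1,  233.8]), [1.9, 1.9])
s_hook_tip [[([361.9, 131.5], 0.56)], [([432.9, 179.6], 0.55)]]
    (array([ 580.7, -224.9,  261.3]), [0.9, 0.9])
plate [[([264.6, 288.8], 0.71)], [([221.3, 223.0], 0.6)]]
    (array([461.1, 300.3,  89.9]), [7.4, 7.4])
plate_hole [[([248.6, 271.3], 0.79), ([362.7, 105.5], 0.47)], [([225.5, 200.3], 0.97)]]
    (array([527.6, 297.6,  96.1]), [2.1, 2.1])
wash_box [[([272.6, 302.2], 0.64), ([266.6, 290.5], 0.4)], [([227.3, 232.5], 0.66)]]
    (array([444.9, 295.2,  19.9]), [7.9, 7.9])
spare_box [[([323.4, 270.5], 0.84), ([326.7, 137.5], 0.67)], [([297.6, 246.3], 0.72)]]
    (array([428.3,  98.2, -23.8]), [2.3, 2.3])
wet_plate [[([328.2, 173.4], 0.78)], [([370.7, 176.6], 0.94), ([411.8, 156.4], 0.18)]]
    (array([601.9, -89.7, 155.8]), [4.9, 4.9])
wet_hook [[([325.1, 136.6], 0.67)], [([225.3, 220.8], 0.64), ([378.3, 164.1], 0.51)]]
    (array([372.2, 169.7, 631.6]), [21.8, 21.8])
{'time': 1.4, 'q': array([-82. ,   6. ,   5.6,  89.6,  -0. ,  77.5]), 'qvel': array([ 0.1,  0.1, -0. , -0.2,  0. , -0. ]), 'effort': array([  0. , -55.7,  50.4,   0. ,  -0. ,   0. ]), 'eef_pos': array([ 210.1, -562. ,  231.3]), 'tcp_rot': array([180. ,   0. ,  20.5]), 'wrist_force': array([ 0.2, -0.4,  0.6]), 'torque': array([-0., -0.,  0.]), 'grip_force': 0.0, 'grip_width': 1.0002655451194458} 18.700000000000003
```

View pics/s0.png

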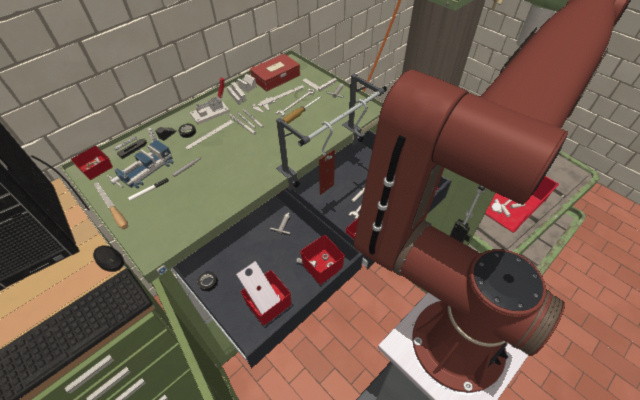

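View pics/t0.png

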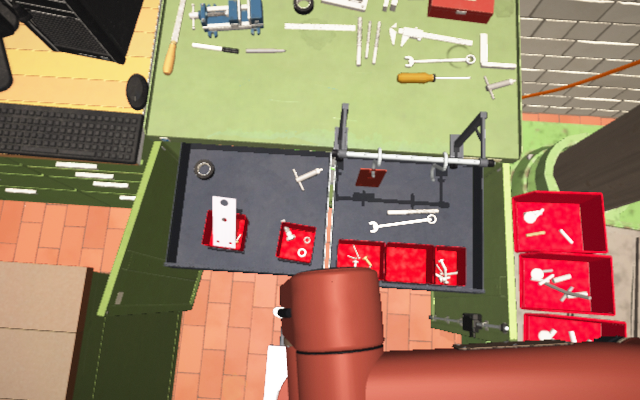

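The bare plate is at about (225,220) in the top view, its hole at (225,200) and raised end away from the robot. The rail runs from (345,155) to (487,160). The wet plate hangs at (371,176) and the free hook at (438,165), on the right. The scene view agrees with this. The arm goes up first, then over for a close look.

```bash
python3 -m crank '[[[0,0,-0.046,0,0.1,0.35,0],[0,0,-0.046,0,0.2,0.35,0],[0,0,-0.046,0.1,0.25,0.35,0],[0,0,-0.046,0.2,0.25,0.35,0],[0,0,-0.044,0.2,0.25,0.35,0]]]' 100 
python3 -m crank '[[[0,-0.06,0,0.25,0.25,0,0],[0,-0.06,0,0.25,0.25,0,0],[0,-0.06,0,0.25,0.25,0,0],[0,-0.06,0,0.25,0.25,0,0],[0,-0.06,0,0.25,0.25,0,0]]]'
python3 -m crank '[[[0,-0.06,0,0.15,0.25,0.1,0],[0,-0.06,0,0.15,0.25,0.1,0],[0,-0.06,0,0,0.25,0,0],[0,-0.02,0,0,0.2,0,0],[0,0,0,0,0,0,0]]]'
python3 - <<'E'
from h import *
np.set_printoptions(precision=1,suppress=True)
st=ctrl.state();print(st['time'],st['q'],st['eef_pos'],st['tcp_rot'],st['grip_width'])
f=ctrl.grab_frame("wrist");save(f,"w1");print(f["hand_eye"],f["fx"])
E
```

```text
time: 1.82
eef_pos: [254.7, -463.4, 397.7]
tcp_rot: [180.0, -0.0, -0.3]
wrist_force: [0.5, -1.3, -0.2]
grip_width: 0.5
grip_force: 0.0
time: 2.23
eef_pos: [380.8, -338.5, 396.5]
tcp_rot: [180.0, -27.3, 0.0]
wrist_force: [-0.2, -0.5, 0.3]
grip_width: 0.502
grip_force: 0.0
time: 2.65
eef_pos: [409.4, -241.9, 416.2]
tcp_rot: [179.9, -45.1, 0.1]
wrist_force: [-0.0, -0.2, 0.7]
grip_width: 0.497
grip_force: 0.0
2.65 [-75.9 -47.5 -26.4  97.3  43.4 109.6] [ 409.4 -241.9  416.2] [179.9 -45.1   0.1] 0.4974116531562164
[[   0.    -0.9   -0.3   81.8]
 [   1.     0.    -0.    -0.3]
 [   0.    -0.3    0.9 -142.4]
 [   0.     0.     0.     1. ]] 278.21256771121534
```

View pics/w1.png

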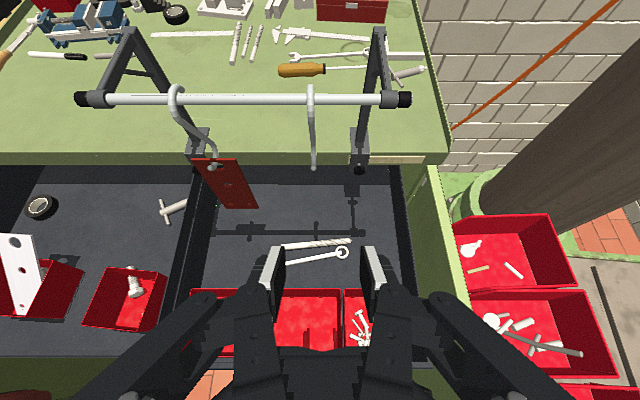

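```bash
cat >> h.py <<'E'
def wrist():
    st=ctrl.state(); f=ctrl.grab_frame("wrist"); T=np.eye(4); T[:3,:3]=R.from_euler("xyz",st["tcp_rot"],degrees=True).as_matrix(); T[:3,3]=st["eef_pos"]
    W=T@np.array(f["hand_eye"],float); f=dict(f); f["origin"]=W[:3,3]; f["rotation"]=R.from_matrix(W[:3,:3]).as_euler("xyz",degrees=True); return f
def barline(f,c0,c1,r0,r1,thr=185):
    g=cv2.cvtColor(f["pixels"],cv2.COLOR_RGB2GRAY).astype(float); P=[]
    for c in range(c0,c1,3):
        col=g[r0:r1,c]; w=np.where(col>thr)[0]
        if len(w)>=2 and w[-1]-w[0]<12: P.append((c,r0+w.mean(),len(w)))
    P=np.array(P); k=np.polyfit(P[:,0],P[:,1],1)
    for _ in range(3):
        ok=abs(P[:,1]-np.polyval(k,P[:,0]))<1.2; k=np.polyfit(P[ok,0],P[ok,1],1)
    return k,ok.sum(),np.median(P[ok,2])
E
python3 - <<'E'
from h import *
np.set_printoptions(precision=1,suppress=True)
w=wrist();t=ctrl.grab_frame("top");s=ctrl.grab_frame("scene")
kw=barline(w,110,370,88,110);kt=barline(t,352,475,145,170);print(kw,kt)
def plane(f,k,c0,c1):
    o,a=ray(f,(c0,np.polyval(k,c0)));_,b=ray(f,(c1,np.polyval(k,c1)));n=np.cross(a,b);return o,n/np.linalg.norm(n)
o1,n1=plane(w,kw[0],110,370);o2,n2=plane(t,kt[0],352,475)
d=np.cross(n1,n2);d/=np.linalg.norm(d);d*=np.sign(d[1])
p=np.linalg.lstsq(np.array([n1,n2,[0,1,0]]),np.array([n1@o1,n2@o2,-160]),rcond=None)[0]
print("rail pt at y-160",p,"dir",d,"angle between planes",np.degrees(np.arccos(abs(n1@n2))))
for n in "s_hook s_hook_top s_hook_bow s_hook_tip wet_hook wet_plate plate_hole drying_rail plate".split():
    fs=[("w",w),("t",t),("s",s)];o=[]
    for l,f in fs:
        m=ctrl.mark_of(f,n)
        for x in m[:2]:
            if x["p"]>.3: o.append((l,np.array(x["xy"]).round(1).tolist(),round(x["p"],2), atz(f,x["xy"],{"s_hook":295,"s_hook_top":342,"s_hook_bow":230,"s_hook_tip":242,"wet_hook":295,"wet_plate":157,"plate_hole":97,"drying_rail":350,"plate":47}[n])))
    print(n,o)
E
```

```text
(array([ 0. , 95.8]), np.int64(60), np.float64(7.0)) (array([  0.1, 115.9]), np.int64(11), np.float64(7.0))
rail pt at y-160 [ 607.3 -160.   349.3] dir [ 0.  1. -0.] angle between planes 28.553101798446328
s_hook [('w', [312.1, 133.7], 0.57, array([ 600.7, -230.4,  295. ])), ('t', [438.7, 162.5], 0.71, array([ 612.9, -230.4,  295. ])), ('s', [360.1, 121.0], 0.54, array([ 594. , -226.3,  295. ]))]
s_hook_top [('w', [308.3, 103.5], 0.8, array([ 604.5, -227.5,  342. ])), ('w', [22.1, 276.8], 0.7, array([411.9,   3.2, 342. ])), ('t', [444.1, 160.9], 0.62, array([ 602.6, -230.8,  342. ])), ('s', [360.5, 105.9], 0.44, array([ 604.4, -234.7,  342. ]))]
s_hook_bow [('w', [311.0, 163.9], 0.56, array([ 598.4, -226.8,  230. ])), ('s', [356.5, 129.2], 0.45, array([ 624.2, -248.3,  230. ]))]
s_hook_tip [('w', [313.5, 168.2], 0.81, array([ 583.1, -231.1,  242. ])), ('t', [433.6, 179.8], 0.53, array([ 584.8, -231.7,  242. ])), ('s', [360.9, 134.4], 0.54, array([ 588.4, -229.3,  242. ]))]
wet_hook [('w', [193.5, 134.6], 0.7, array([598.9, -79.8, 295. ])), ('t', [377.1, 164.5], 0.48, array([598.4, -8
[... 253 characters left out ...]
157. ])), ('s', [327.8, 175.0], 0.77, array([592.6, -85.3, 157. ]))]
plate_hole [('w', [15.9, 240.1], 0.65, array([524.3, 303.9,  97. ])), ('t', [222.2, 198.8], 0.75, array([532.7, 308.2,  97. ])), ('s', [245.7, 273.1], 0.86, array([526.4, 306. ,  97. ])), ('s', [358.5, 133.3], 0.44, array([ 702. , -355.3,   97. ]))]
drying_rail [('w', [241.2, 102.2], 0.72, array([ 598. , -154.7,  350. ])), ('t', [413.0, 153.6], 0.87, array([ 612.4, -159.4,  350. ])), ('s', [345.3, 114.6], 0.78, array([ 601.7, -165.1,  350. ]))]
plate [('w', [21.5, 278.3], 0.92, array([466.8, 314.8,  47. ])), ('t', [223.2, 221.5], 0.77, array([478.1, 309.3,  47. ])), ('s', [267.7, 288.1], 0.74, array([470. , 279.2,  47. ]))]
```

```bash
python3 -m crank '[[[0,0,0,0.3,0.03,-0.12,0],[0,0,0,0.3,0.03,-0.12,0],[0,0,0,0.3,0.03,-0.12,0],[0,0,0,0.27,0.03,-0.13,0],[0,0,0,0,0,0,0]]]'
python3 - <<'E'
from h import *
np.set_printoptions(precision=1,suppress=True)
print(ctrl.state()['q'])
w=wrist();save(w,"w2")
for n in "s_hook s_hook_top s_hook_bow s_hook_tip drying_rail".split():
    for x in ctrl.mark_of(w,n)[:2]: print(n,np.array(x["xy"]),round(x["p"],2),atz(w,x["xy"],{"s_hook":295,"s_hook_top":342,"s_hook_bow":230,"s_hook_tip":242,"drying_rail":350}[n]))
for p in [(603,-230,360),(603,-230,350),(603,-230,295),(586,-230,242)]: print(p,proj(w,p))
E
```

```text
time: 4.62
eef_pos: [529.2, -230.2, 363.5]
tcp_rot: [-179.7, -44.9, -0.0]
wrist_force: [-0.6, 0.2, -1.3]
grip_width: 0.501
grip_force: 0.0
[-55.7 -42.7 -31.1  72.5  35.8 133.8]
s_hook [321.2 197.8] 0.66 [ 601.7 -228.3  295. ]
s_hook_top [323.2 171.2] 0.84 [ 600.6 -230.2  342. ]
s_hook_bow [322.8 228. ] 0.83 [ 596.8 -229.7  230. ]
s_hook_tip [323.2 237.9] 0.86 [ 581.2 -230.2  242. ]
drying_rail [221.  165.2] 0.58 [ 600.6 -154.8  350. ]
(603, -230, 360) [323.  154.6]
(603, -230, 350) [323.  162.6]
(603, -230, 295) [323.1 196.5]
(586, -230, 242) [323.1 233.6]
```

View pics/w2.png

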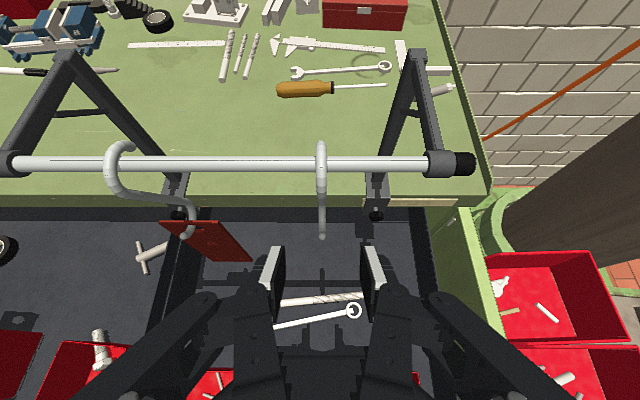

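The bar's centre is at row 163. The free hook runs from (321,143) down to (322,237), and the wet hook is well left at x=120. That gives a hook origin of about (601.5, -229.5, 295), consistent with the given heights. Next I move in and grip.

```bash
python3 -m crank '[[[0,0,0,0.2,0,-0.19,0],[0,0,0,0.2,0,-0.19,0],[0,0,0,0.2,0.01,-0.19,0],[0,0,0,0.15,0,-0.15,0],[0,0,0,0.105,0,-0.1,0]]]'
python3 -m crank '[[[0,0,0,0,0,0,-1],[0,0,0,0,0,0,-1],[0,0,0,0,0,0,-1],[0,0,0,0,0,0,-1],[0,0,0,0,0,0,-1]]]' 100
python3 -m crank '[[[0,0,0,0,0,0,-1],[0,0,0,0,0,0,-1],[0,0,0,0,0,0,-1],[0,0,0,0,0,0,-1],[0,0,0,0,0,0,-1]]]'
python3 - <<'E'
from h import *
print(ctrl.state()['q'].round(1))
w=wrist();save(w,"w3")
E
```

```text
time: 5.33
eef_pos: [612.4, -232.0, 283.3]
tcp_rot: [-179.9, -45.0, -0.1]
wrist_force: [-0.1, -0.1, -0.1]
grip_width: 0.496
grip_force: 0.0
time: 5.75
eef_pos: [611.9, -232.3, 286.3]
tcp_rot: [179.9, -45.1, -0.0]
wrist_force: [-0.3, -1.2, 0.8]
grip_width: 0.066
grip_force: 97.6
time: 6.17
eef_pos: [612.5, -231.8, 286.0]
tcp_rot: [179.9, -45.1, 0.0]
wrist_force: [-3.8, -0.5, 5.8]
grip_width: 0.063
grip_force: 97.9
[-46.6 -33.9 -34.7  54.6  30.9 143.3]
```

View pics/w3.png

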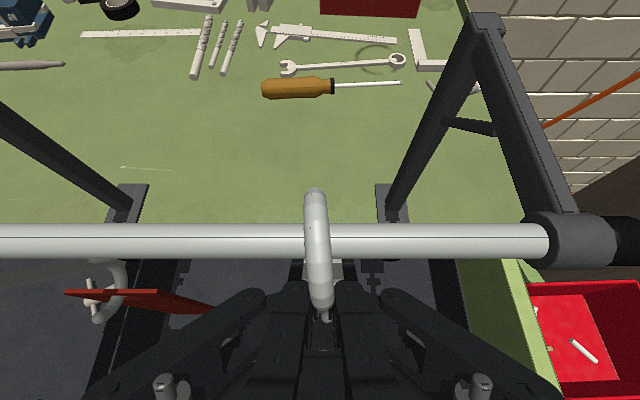

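The hook is gripped: its top bend over the bar is at (318,250), and the grip force is 98 N. Next I raise it 16.5 mm and pull it back.

```bash
python3 -m crank '[[[0,0,0,0,0,0.055,-1],[0,0,0,0,0,0.055,-1],[0,0,0,0,0,0.055,-1],[0,0,0,0,0,0,-1],[0,0,0,0,0,0,-1]]]'
python3 -m crank '[[[0,0,0,-0.12,0,0,-1],[0,0,0,-0.15,0,0,-1],[0,0,0,-0.15,0,0,-1],[0,0,0,-0.15,0,0,-1],[0,0,0,0,0,0,-1]]]'
python3 -m crank '[[[0,0,0,-0.3,0,0.25,-1],[0,0,0,-0.3,0,0.25,-1],[0,0,0,-0.3,0,0.25,-1],[0,0,0,-0.3,0,0.25,-1],[0,0,0,0,0,0,-1]]]'
python3 - <<'E'
from h import *
np.set_printoptions(precision=1,suppress=True)
print(ctrl.state()['q'].round(1))
w=wrist();save(w,"w4");t=ctrl.grab_frame("top");s=ctrl.grab_frame("scene");save(s,"s1")
g=ctrl.state()
T=R.from_euler("xyz",g["tcp_rot"],degrees=True).as_matrix();gp=np.array(g["eef_pos"])-18.7*T[:,2];print("grasp",gp)
for n in "s_hook s_hook_top s_hook_bow s_hook_tip plate_hole plate wash_box".split():
    o=[]
    for l,f in (("w",w),("t",t),("s",s)):
        m=ctrl.mark_of(f,n)
        if m and m[0]["p"]>.3: o.append((f,m[0]["xy"])); print(n,l,np.array(m[0]["xy"]),round(m[0]["p"],2))
    if len(o)>1: print("   ",*tri(o))
E
```

```text
time: 6.63
eef_pos: [612.3, -231.5, 301.7]
tcp_rot: [180.0, -45.0, -0.0]
wrist_force: [-0.0, 0.2, -1.8]
grip_width: 0.066
grip_force: 97.7
time: 7.05
eef_pos: [553.8, -231.6, 301.0]
tcp_rot: [-180.0, -45.0, -0.1]
wrist_force: [0.3, 0.5, -0.4]
grip_width: 0.064
grip_force: 97.7
time: 7.47
eef_pos: [433.6, -235.2, 406.9]
tcp_rot: [179.9, -45.0, -0.1]
wrist_force: [0.3, -0.6, -0.1]
grip_width: 0.059
grip_force: 97.9
[-70.7 -48.2 -28.1  91.7  41.8 116.5]
grasp [ 423.2 -234.7  415.2]
s_hook w [322.1 271.8] 0.74
s_hook t [456.3 235.8] 0.51
    [ 421.7 -234.9  425.7] [1.1, 1.1]
s_hook_top w [320.  243.5] 0.9
s_hook_top t [462.4 231.9] 0.55
s_hook_top s [417.3  97.9] 0.47
    [ 422.4 -234.7  467.4] [0.9, 2.2, 2.0]
s_hook_bow t [412.  157.5] 0.6
s_hook_bow s [410.1 131.7] 0.7
    [ 486.4 -169.2  414.7] [95.7, 95.7]
s_hook_tip w [330.4 317.6] 0.59
s_hook_tip t [450.3 243.5] 0.71
s_hook_tip s [417.  129.3] 0.5
    [ 407.  -240.   369.9] [4.1, 7.3, 3.4]
plate_hole w [ 11.4 250.7] 0.72
plate_hole t [225.1 202.4] 0.91
plate_hole s [330.3 171.7] 0.71
    [459.  119.7 360.9] [79.7, 121.1, 73.9]
plate w [ 15.2 289.1] 0.91
plate t [222.5 221.2] 0.55
plate s [265.2 290.6] 0.62
    [468.5 299.5  64.8] [1.2, 10.8, 9.8]
wash_box w [ 42.2 303.4] 0.8
wash_box t [227.6 232.7] 0.71
wash_box s [268.6 301.8] 0.82
    [452.  298.2   6.8] [2.1, 3.5, 2.2]
```

View pics/w4.png

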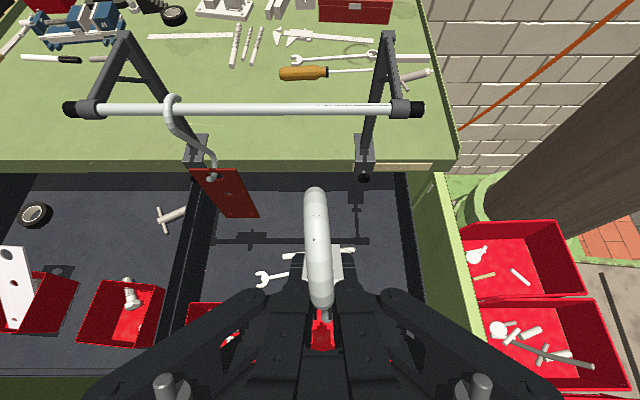

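The hook is off the rail, upright in the gripper at (318,250), and the wet plate is undisturbed. Next I carry it over to the left drawer.

```bash
python3 -m crank '[[[0,0,0,0.2,0.1,0,-1],[0,0,0,0.2,0.2,0,-1],[0,0,0,0.1,0.3,0,-1],[0,0,0,0,0.3,0,-1],[0,0,0,0,0.3,0,-1]]]'
python3 -m crank '[[[0,0,0,0,0.3,0,-1],[0,0,0,0,0.3,0,-1],[0,0,0,0,0.3,0,-1],[0,0,0,0,0.3,0,-1],[0,0,0,0,0.3,0,-1]]]'
python3 -m crank '[[[0,0,0,0,0.3,0,-1],[0,0,0,0,0.3,0,-1],[0,0,0,0,0.3,0,-1],[0,0,0,0,0.3,0,-1],[0,0,0,0,0.3,0,-1]]]'
python3 -m crank '[[[0,0,0,0,0.3,-0.1,-1],[0,0,0,0,0.3,-0.1,-1],[0,0,0,0,0.2,-0.1,-1],[0,0,0,0,0.1,0,-1],[0,0,0,0,0,0,-1]]]'
python3 - <<'E'
from h import *
np.set_printoptions(precision=1,suppress=True)
g=ctrl.state();print(g['q'].round(1),g["grip_force"])
w=wrist();save(w,"w5")
E
```

```text
time: 9.08
eef_pos: [511.2, -138.8, 418.9]
tcp_rot: [-177.8, -42.7, 0.0]
wrist_force: [0.4, 0.5, -1.6]
grip_width: 0.064
grip_force: 97.6
time: 9.5
eef_pos: [541.1, -3.1, 436.0]
tcp_rot: [-176.8, -40.4, 0.2]
wrist_force: [0.1, -0.7, -0.8]
grip_width: 0.063
grip_force: 97.6
time: 9.92
eef_pos: [542.9, 147.2, 437.1]
tcp_rot: [-176.8, -40.3, 0.2]
wrist_force: [0.8, -0.6, -1.0]
grip_width: 0.064
grip_force: 97.6
time: 10.33
eef_pos: [545.7, 188.9, 406.0]
tcp_rot: [-177.6, -40.2, 4.9]
wrist_force: [-0.4, 0.8, -0.4]
grip_width: 0.064
grip_force: 97.8
[  4.8 -44.7 -27.4  67.2   2.4 179.9] 97.77764081954956
```

View pics/w5.png

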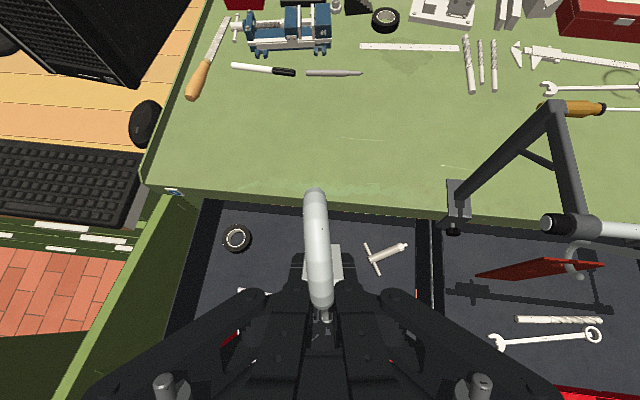

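The hook still sits correctly in the gripper at (318,250), but joint 6 is at its 180° limit, which tilts the tool. I will hang the hook back and regrip it with the gripper turned half round.

```bash
python3 -m crank '[[[0,0,0,-0.02,-0.3,-0.06,-1],[0,0,0,-0.02,-0.3,-0.06,-1],[0,0,0,-0.02,-0.3,-0.06,-1],[0,0,0,-0.02,-0.3,-0.06,-1],[0,0,0,-0.02,-0.3,-0.06,-1]]]'
python3 -m crank '[[[0,0,0,-0.02,-0.3,-0.05,-1],[0,0,0,-0.02,-0.3,0,-1],[0,0,0,0,-0.3,0,-1],[0,0,0,0,-0.3,0,-1],[0,0,0,0,-0.3,0,-1]]]'
python3 -m crank '[[[0,0,0,0,-0.3,0,-1],[0,0,0,0,-0.3,0,-1],[0,0,0,0,-0.3,0,-1],[0,0,0,0,-0.2,0,-1],[0,0,0,0,0,0,-1]]]'
python3 - <<'E'
from h import *
g=ctrl.state();print(g['q'].round(1))
Rc=R.from_euler("xyz",g["tcp_rot"],degrees=True);Rt=R.from_euler("xyz",[180,-45,0],degrees=True)
print("turn",((Rt*Rc.inv()).as_rotvec()/(np.pi/2)).round(3),"shift",((np.array([545,-231,302])-g["eef_pos"])/100).round(3))
E
```

```text
time: 10.8
eef_pos: [553.3, 38.2, 385.0]
tcp_rot: [-177.7, -39.1, 4.9]
wrist_force: [0.6, -0.4, -0.3]
grip_width: 0.066
grip_force: 97.9
time: 11.22
eef_pos: [549.0, -112.3, 380.3]
tcp_rot: [-177.7, -39.1, 4.9]
wrist_force: [0.0, 0.2, -0.8]
grip_width: 0.068
grip_force: 97.9
time: 11.63
eef_pos: [548.6, -224.4, 378.6]
tcp_rot: [-177.6, -39.0, 4.6]
wrist_force: [-0.3, -0.4, -0.7]
grip_width: 0.065
grip_force: 98.0
[-52.2 -28.9 -17.7  79.5  33.3 128.9]
turn [-0.017 -0.068 -0.069] shift [-0.036 -0.066 -0.766]
```

```bash
python3 -m crank '[[[-0.009,-0.034,-0.035,0,-0.03,-0.1,-1],[-0.008,-0.034,-0.034,0,-0.03,-0.2,-1],[0,0,0,0,0,-0.2,-1],[0,0,0,0,0,-0.2,-1],[0,0,0,0,0,-0.06,-1]]]'
python3 -m crank '[[[0,0,0,0,0,0,-1],[0,0,0,0,0,0,-1]]]'
python3 - <<'E'
from h import *
g=ctrl.state();print(g['q'].round(1))
Rc=R.from_euler("xyz",g["tcp_rot"],degrees=True);Rt=R.from_euler("xyz",[180,-45,0],degrees=True)
print("turn",((Rt*Rc.inv()).as_rotvec()/(np.pi/2)).round(3),"shift",((np.array([612.3,-231.5,301.7])-g["eef_pos"])/100).round(3))
E
```

```text
time: 12.05
eef_pos: [548.4, -225.1, 300.0]
tcp_rot: [-179.9, -45.0, 0.1]
wrist_force: [-0.3, 0.2, -1.3]
grip_width: 0.064
grip_force: 98.1
time: 12.22
eef_pos: [549.5, -225.8, 304.5]
tcp_rot: [179.9, -45.1, 0.4]
wrist_force: [0.4, -0.1, -0.2]
grip_width: 0.06
grip_force: 98.1
[-52.8 -43.7 -38.3  64.3  34.5 136.7]
turn [ 0.001  0.001 -0.003] shift [ 0.628 -0.057 -0.028]
```

```bash
python3 -m crank '[[[0,0,0,0.15,-0.01,0,-1],[0,0,0,0.15,-0.01,-0.01,-1],[0,0,0,0.15,-0.01,-0.01,-1],[0,0,0,0.12,-0.01,0,-1],[0,0,0,0.06,0,0,-1]]]'
python3 -m crank '[[[0,0,0,0,0,0,-1],[0,0,0,0,0,0,-1]]]'
python3 -m crank '[[[0,0,0,0,0,-0.04,-1],[0,0,0,0,0,-0.04,-1],[0,0,0,0,0,-0.04,-1],[0,0,0,0,0,-0.03,-1],[0,0,0,0,0,0,-1]]]'
python3 - <<'E'
from h import *
w=wrist();save(w,"w6")
E
```

```text
time: 12.63
eef_pos: [613.9, -229.9, 303.0]
tcp_rot: [179.8, -45.1, 0.4]
wrist_force: [-0.9, 0.4, -0.3]
grip_width: 0.065
grip_force: 98.1
time: 12.8
eef_pos: [612.5, -229.5, 301.9]
tcp_rot: [179.9, -45.1, 0.4]
wrist_force: [-0.4, -0.6, -0.8]
grip_width: 0.068
grip_force: 98.1
time: 13.22
eef_pos: [612.5, -229.6, 286.3]
tcp_rot: [179.9, -45.1, 0.4]
wrist_force: [-0.1, -1.5, 2.0]
grip_width: 0.067
grip_force: 98.8
```

View pics/w6.png

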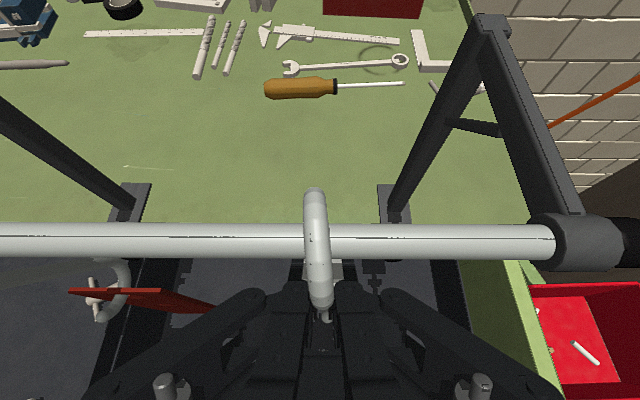

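The hook is back on the bar at (318,250), same as before. Next I release, back off and turn the gripper.

```bash
python3 -m crank '[[[0,0,0,0,0,0,0],[0,0,0,0,0,0,0],[0,0,0,0,0,0,0],[0,0,0,0,0,0,0],[0,0,0,0,0,0,0]]]'
python3 -m crank '[[[0,0,0,-0.1,0,0.1,0],[0,0,0,-0.2,0,0.2,0],[0,0,0,-0.2,0,0.2,0],[0,0,0,-0.2,0,0.2,0],[0,0,0,-0.15,0,0.15,0]]]'
python3 -m crank '[[[-0.055,0,0.055,0,0,0,0],[-0.055,0,0.055,0,0,0,0]]]'
python3 - <<'E'
from h import *
print(ctrl.state()['q'].round(1))
E
```

```text
time: 13.68
eef_pos: [612.4, -229.4, 285.7]
tcp_rot: [180.0, -45.0, 0.3]
wrist_force: [0.7, 0.3, -0.7]
grip_width: 0.5
grip_force: 0.0
time: 14.1
eef_pos: [526.5, -229.2, 372.9]
tcp_rot: [179.8, -45.1, 0.4]
wrist_force: [0.5, -0.3, 0.6]
grip_width: 0.496
grip_force: 0.0
time: 14.27
eef_pos: [527.1, -230.2, 372.8]
tcp_rot: [165.9, -43.3, 20.2]
wrist_force: [0.9, 0.7, 0.3]
grip_width: 0.5
grip_force: 0.0
[-55.9 -42.9 -30.3  73.3  36.  119.1]
```

```bash
python3 -m crank '[[[-0.055,0,0.055,0,0,0,0],[-0.055,0,0.055,0,0,0,0],[-0.055,0,0.055,0,0,0,0],[-0.055,0,0.055,0,0,0,0],[-0.055,0,0.055,0,0,0,0]]]' >/dev/null
python3 -m crank '[[[-0.055,0,0.055,0,0,0,0],[-0.055,0,0.055,0,0,0,0],[-0.055,0,0.055,0,0,0,0],[-0.055,0,0.055,0,0,0,0],[-0.055,0,0.055,0,0,0,0]]]' >/dev/null
python3 -m crank '[[[-0.055,0,0.055,0,0,0,0],[-0.055,0,0.055,0,0,0,0],[-0.055,0,0.055,0,0,0,0],[-0.055,0,0.055,0,0,0,0],[-0.055,0,0.055,0,0,0,0]]]' >/dev/null
python3 -m crank '[[[-0.055,0,0.055,0,0,0,0],[-0.055,0,0.055,0,0,0,0],[-0.055,0,0.055,0,0,0,0],[-0.055,0,0.055,0,0,0,0],[-0.055,0,0.055,0,0,0,0]]]' >/dev/null
python3 -m crank '[[[-0.055,0,0.055,0,0,0,0],[-0.055,0,0.055,0,0,0,0],[-0.055,0,0.055,0,0,0,0],[0,0,0,0,0,0,0]]]'
python3 - <<'E'
from h import *
np.set_printoptions(precision=1,suppress=True)
g=ctrl.state();print(g['q'].round(1))
Rc=R.from_euler("xyz",g["tcp_rot"],degrees=True);Rt=R.from_euler("xyz",[180,-45,0],degrees=True)*R.from_euler("z",180,degrees=True)
print("turn",((Rt*Rc.inv()).as_rotvec()/(np.pi/2)).round(3))
w=wrist();save(w,"w7")
for n in "s_hook s_hook_top s_hook_bow s_hook_tip".split():
    for x in ctrl.mark_of(w,n)[:2]: print(n,np.array(x["xy"]),round(x["p"],2),atz(w,x["xy"],{"s_hook":295,"s_hook_top":342,"s_hook_bow":230,"s_hook_tip":242}[n]))
E
```

```text
time: 16.27
eef_pos: [527.4, -229.4, 370.9]
tcp_rot: [175.8, 44.8, 173.8]
wrist_force: [0.6, -0.5, 0.9]
grip_width: 0.5
grip_force: 0.0
[-55.6 -43.1 -30.6  73.   35.5 -41.5]
turn [-0. -0.  0.]
s_hook [321.6 201.7] 0.91 [ 604.6 -230.   295. ]
s_hook_top [326.  251.6] 0.72 [ 610.8 -228.8  342. ]
s_hook_bow [318.3 148.3] 0.72 [ 607.4 -230.3  230. ]
s_hook_tip [320.6 145.1] 0.79 [ 586.9 -227.2  242. ]
```

```bash
python3 -m crank '[[[-0.034,0,0.034,0,0,0,0],[0,0,0,0,0,0,0]]]'
python3 -m crank '[[[0,0,0,0.2,0,-0.2,0],[0,0,0,0.2,0,-0.2,0],[0,0,0,0.2,0,-0.2,0],[0,0,0,0.17,0,-0.17,0],[0,0,0,0.1,0,-0.1,0]]]'
python3 -m crank '[[[0,0,0,0,0,0,-1],[0,0,0,0,0,0,-1],[0,0,0,0,0,0,-1],[0,0,0,0,0,0,-1],[0,0,0,0,0,0,-1]]]' 110
python3 -m crank '[[[0,0,0,0,0,0,-1],[0,0,0,0,0,0,-1],[0,0,0,0,0,0.04,-1],[0,0,0,0,0,0.065,-1],[0,0,0,0,0,0.06,-1]]]'
python3 - <<'E'
from h import *
g=ctrl.state();print(g['q'].round(1))
Rc=R.from_euler("xyz",g["tcp_rot"],degrees=True);Rt=R.from_euler("xyz",[180,-45,0],degrees=True)*R.from_euler("z",180,degrees=True)
print("turn",((Rt*Rc.inv()).as_rotvec()/(np.pi/2)).round(3))
w=wrist();save(w,"w8")
E
```

```text
time: 16.68
eef_pos: [527.4, -229.4, 370.9]
tcp_rot: [179.9, 44.9, 179.5]
wrist_force: [1.0, 0.0, 0.3]
grip_width: 0.498
grip_force: 0.0
time: 17.1
eef_pos: [615.1, -228.5, 280.9]
tcp_rot: [179.4, 44.8, 179.0]
wrist_force: [0.2, -0.2, -0.1]
grip_width: 0.499
grip_force: 0.0
time: 17.52
eef_pos: [614.2, -230.0, 285.3]
tcp_rot: [179.8, 45.0, 179.4]
wrist_force: [0.1, -0.0, -0.0]
grip_width: 0.066
grip_force: 107.3
time: 17.93
eef_pos: [614.4, -229.4, 301.0]
tcp_rot: [179.8, 44.9, 179.4]
wrist_force: [-0.1, -0.1, -0.6]
grip_width: 0.058
grip_force: 107.4
[-46.  -33.7 -32.9  55.9  30.4 -35.8]
turn [-0.002 -0.001  0.005]
```

View pics/w8.png

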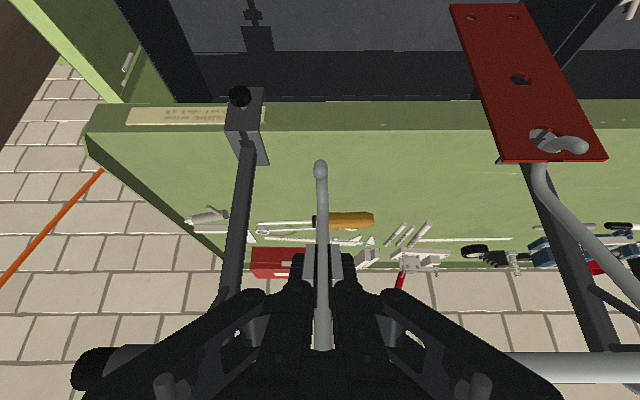

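The view from below shows the hook's lower tip at (320,168), gripped well, with the wet plate well to the right at (530,80). Next I unhook it and carry it left.

```bash
python3 -m crank '[[[0,0,0,-0.12,0,0,-1],[0,0,0,-0.15,0,0,-1],[0,0,0,-0.15,0,0,-1],[0,0,0,-0.18,0,0,-1],[0,0,0,-0.05,0,0.2,-1]]]'
python3 -m crank '[[[0,0,0,0,0.15,0.2,-1],[0,0,0,0,0.3,0.2,-1],[0,0,0,0,0.3,0,-1],[0,0,0,0,0.3,0,-1],[0,0,0,0,0.3,0,-1]]]'
python3 -m crank '[[[0,0,0,0,0.3,0,-1],[0,0,0,0,0.3,0,-1],[0,0,0,0,0.3,0,-1],[0,0,0,0,0.3,0,-1],[0,0,0,0,0.3,0,-1]]]'
python3 -m crank '[[[0,0,0,0,0.3,0,-1],[0,0,0,0,0.3,0,-1],[0,0,0,0,0.3,0,-1],[0,0,0,0,0.3,0,-1],[0,0,0,0,0.3,0,-1]]]'
python3 -m crank '[[[0,0,0,0,0.3,0,-1],[0,0,0,0,0.2,0,-1],[0,0,0,0,0,0,-1]]]'
python3 - <<'E'
from h import *
np.set_printoptions(precision=3,suppress=True)
g=ctrl.state();print(g['q'].round(1),g["grip_force"])
Rc=R.from_euler("xyz",g["tcp_rot"],degrees=True);Rt=R.from_euler("xyz",[180,-45,0],degrees=True)*R.from_euler("z",180,degrees=True)
print("turn",((Rt*Rc.inv()).as_rotvec()/(np.pi/2)))
E
```

```text
time: 18.4
eef_pos: [547.2, -228.4, 316.1]
tcp_rot: [179.4, 44.7, 179.1]
wrist_force: [0.9, 0.0, -1.8]
grip_width: 0.059
grip_force: 107.4
time: 18.82
eef_pos: [570.5, -105.3, 368.5]
tcp_rot: [178.9, 43.5, 179.4]
wrist_force: [0.2, 0.3, -0.7]
grip_width: 0.058
grip_force: 107.5
time: 19.23
eef_pos: [587.3, 41.4, 374.6]
tcp_rot: [178.6, 42.4, 179.5]
wrist_force: [0.8, 0.4, -0.4]
grip_width: 0.059
grip_force: 107.5
time: 19.65
eef_pos: [586.9, 191.7, 374.6]
tcp_rot: [178.6, 42.4, 179.5]
wrist_force: [1.2, 0.2, -1.4]
grip_width: 0.06
grip_force: 107.5
time: 19.9
eef_pos: [586.6, 243.7, 373.8]
tcp_rot: [178.6, 42.3, 179.7]
wrist_force: [0.3, 0.0, -0.4]
grip_width: 0.064
grip_force: 107.7
[ 15.1 -35.8 -26.7  57.5  -8.9  11.5] 107.66856551170349
turn [-0.011 -0.03  -0.007]
```

```bash
cat >> h.py <<'E'
from scipy.optimize import minimize
def cutmask(f,n):
    m=ctrl.cut_out(f,n); return (np.array(m[0]["mask"]),m[0]["p"],m[0]["extent"]) if m else None
def platepose(p):  # hole x,y,z,yaw,pitch -> axes
    c,s=np.cos(np.radians(p[4])),np.sin(np.radians(p[4])); cy,sy=np.cos(np.radians(p[3])),np.sin(np.radians(p[3]))
    X=np.array([c*cy,c*sy,s]);Y=np.array([-sy,cy,0]);return np.array(p[:3]),X,Y,np.cross(X,Y)
def platemask(f,p,a0=-149):
    h,X,Y,Z=platepose(p); up=8
    pts=[h+X*a+Y*b+Z*2 for a,b in((16,-32),(16,32),(a0,32),(a0,-32))]
    q=np.array([proj(f,x) for x in pts]); m=np.zeros((400*up,640*up),np.uint8)
    cv2.fillPoly(m,[np.round((q+.5)*up).astype(np.int32)],255); return cv2.resize(m,(640,400),interpolation=cv2.INTER_AREA)/255.
E
python3 - <<'E'
from h import *
np.set_printoptions(precision=1,suppress=True)
w=wrist();t=ctrl.grab_frame("top");s=ctrl.grab_frame("scene");save(w,"w9");save(t,"t1")
D=[]
for l,f in (("w",w),("t",t),("s",s)):
    m=cutmask(f,"plate")
    if m: print(l,m[1],m[2],m[0].sum()); D.append((l,f,m[0]))
    for n in ("plate_hole","plate","s_hook_tip","s_hook_bow"):
        for x in ctrl.mark_of(f,n)[:2]:
            if x["p"]>.3: print(l,n,np.array(x["xy"]),round(x["p"],2),atz(f,x["xy"],97))
for l,f,m in D:
    def cost(v):
        p=[v[0],v[1],97,v[2],41]; q=platemask(f,p); return 1-(np.minimum(q,m).sum()/np.maximum(q,m).sum())
    best=min((minimize(cost,[528,300+dy,y0],method="Nelder-Mead",options=dict(initial_simplex=np.array([[528,300+dy,y0],[535,300+dy,y0],[528,307+dy,y0],[528,300+dy,y0+6]]))) for dy in(0,6) for y0 in(-5,5)),key=lambda r:r.fun)
    print(l,best.x,best.fun)
E
```

```text
w s_hook_tip [321.1 174. ] 0.88 [900.  250.6  97. ]
w s_hook_bow [324.  175.4] 0.74 [905.2 256.6  97. ]
w s_hook_bow [321.9 170.8] 0.63 [888.8 252.1  97. ]
t 0.7 [224.0, 197.2, 239.0, 247.9] 400
t plate_hole [226.1 200.2] 0.69 [529.5 297.2  97. ]
t plate [222.9 220.6] 0.58 [472.9 299.8  97. ]
s 0.85 [241.6, 258.1, 279.5, 312.1] 1057
s plate_hole [246.4 271.2] 0.64 [529.9 300.9  97. ]
s plate [265.9 291.2] 0.83 [443.1 299.9  97. ]
s s_hook_tip [243.9 199.1] 0.55 [747.6 146.4  97. ]
s s_hook_bow [239.2 201.5] 0.45 [750.3 163.4  97. ]
t [520.  252.1 -30.3] 0.6211892431987056
s [539.3 295.8  -3.2] 0.20187029884122798
```

```bash
python3 - <<'E'
from h import *
np.set_printoptions(precision=2,suppress=True)
t=ctrl.grab_frame("top");s=ctrl.grab_frame("scene")
def seg(n,r0,r1,c0,c1,f):
    im=cv2.imread(f"pics/{n}.png").astype(int);m=np.zeros((400,640),np.uint8)
    sub=im[r0:r1,c0:c1];b=(sub.min(2)>125)&(sub.max(2)-sub.min(2)<60)
    m[r0:r1,c0:c1]=b; n_,L,st,_=cv2.connectedComponentsWithStats(m); k=1+np.argmax(st[1:,4]); m=(L==k).astype(np.uint8)
    cs,_=cv2.findContours(m,cv2.RETR_EXTERNAL,cv2.CHAIN_APPROX_NONE); m=cv2.drawContours(np.zeros_like(m),cs,-1,1,-1)
    print(n,st[k]); return f,m.astype(float)
D=[seg("t0",188,256,195,255,t),seg("s0",250,325,225,300,s)]
def cost(v,z,pit,D):
    c=0
    for i,(f,m) in enumerate(D):
        q=platemask(f,[v[0],v[1],z,v[2],pit],v[3+i]);c+=1-np.minimum(q,m).sum()/np.maximum(q,m).sum()
    return c
def fit(D,z,pit):
    n=3+len(D);x0=np.array([530,299,0]+[-130]*len(D),float);S=np.vstack([x0]+[x0+np.eye(n)[i]*[8,8,6,-20,-20][i] for i in range(n)])
    return minimize(cost,x0,args=(z,pit,D),method="Nelder-Mead",options=dict(initial_simplex=S,maxiter=400))
for z in (93,97,101): r=fit(D,z,41);print(z,r.x,r.fun)
for d in D: r=fit([d],97,41);print(r.x,r.fun)
E
```

```text
t0 [ 212  195   29   54 1172]
s0 [ 236  261   44   53 1047]
93 [ 527.71  301.62   -1.97 -148.86 -122.66] 0.2251997282154694
97 [ 526.64  301.42   -3.1  -148.88 -124.85] 0.18631965986286703
101 [ 525.33  302.66   -1.55 -148.19 -123.78] 0.16346864115019977
[ 525.46  303.36   -2.52 -146.55] 0.06231498263714397
[ 525.87  297.16   -4.58 -122.84] 0.03712083741129324
```

```bash
python3 - <<'E'
from h import *
np.set_printoptions(precision=1,suppress=True)
t=ctrl.grab_frame("top");w=wrist();g=ctrl.state()
for z in (0,60,100,150): print("bench edge/top cam",z,atz(t,(215,147),z),atz(t,(215,140),z))
T=np.array(g["eef_pos"]);Rg=R.from_euler("xyz",g["tcp_rot"],degrees=True)
R0=R.from_euler("xyz",[180,-45,0],degrees=True)*R.from_euler("z",180,degrees=True)
for nm,o in (("tip",(-28.1,.5,-44)),("bow",(-11.2,.5,-55.8)),("org",(-11.2,.5,9.2))):
    loc=R0.inv().apply(o); p=T+Rg.apply(loc); print(nm,p,proj(w,p),[np.array(x["xy"]) for x in ctrl.mark_of(w,"s_hook_"+nm if nm!="org" else "s_hook")[:1]])
im=w["pixels"][140:240,290:350]; cv2.imwrite("pics/tip.png",cv2.resize(im[...,::-1],None,fx=6,fy=6))
g8=cv2.cvtColor(w["pixels"],cv2.COLOR_RGB2GRAY)
m=cutmask(w,"s_hook");print(m[1],m[2])
# w1 pose bench edge
f=dict(w);st=np.eye(4);st[:3,:3]=R.from_euler("xyz",[179.9,-45.1,.1],degrees=True).as_matrix();st[:3,3]=[409.4,-241.9,416.2]
W=st@np.array(w["hand_eye"]);f["origin"]=W[:3,3];f["rotation"]=R.from_matrix(W[:3,:3]).as_euler("xyz",degrees=True)
for z in (0,60,100,150): print(z,"top edge",atz(f,(260,153),z),"lower",atz(f,(260,165),z))
E
```

```text
bench edge/top cam 0 [709. 368.   0.] [730.9 370.5   0. ]
bench edge/top cam 60 [690.  353.2  60. ] [710.9 355.5  60. ]
bench edge/top cam 100 [677.3 343.3 100. ] [697.6 345.5 100. ]
bench edge/top cam 150 [661.5 330.9 150. ] [681.  333.1 150. ]
tip [557.1 241.  331.1] [322.3 169.3] [array([318.3, 175.3])]
bow [573.5 241.3 318.6] [322.3 168.2] [array([324.1, 174.4])]
org [576.5 240.2 383.5] [322.3 271.5] [array([319.8, 279.2])]
0.61 [309.5, 159.3, 334.2, 348.3]
0 top edge [790.8 -85.7   0. ] lower [754.6 -89.3   0. ]
60 top edge [ 746.8 -101.9   60. ] lower [ 714.3 -105.2   60. ]
100 top edge [ 717.4 -112.8  100. ] lower [ 687.4 -115.8  100. ]
150 top edge [ 680.7 -126.4  150. ] lower [ 653.8 -129.1  150. ]
```

```bash
python3 -m crank '[[[-0.006,-0.015,-0.02,0.05,0.2,0,-1],[-0.005,-0.015,-0.02,0,0.2,0,-1],[0,0,0,0,0.17,-0.2,-1],[0,0,0,0,0,-0.3,-1],[0,0,0,0,0,-0.3,-1]]]'
python3 -m crank '[[[0,0,0,0,0,-0.3,-1],[0,0,0,0,0,-0.3,-1],[0,0,0,0,0,-0.2,-1],[0,0,0,0,0,-0.1,-1],[0,0,0,0,0,0,-1]]]'
cat > look.py <<'E'
from h import *
np.set_printoptions(precision=1,suppress=True)
R0=R.from_euler("xyz",[180,-45,0],degrees=True)*R.from_euler("z",180,degrees=True)
OFF=np.array([-17.2,.5,14.7])
H=dict(tip=(-16.9,0,-53.2),bow=(0,0,-65),org=(0,0,0),top=(0,0,47))
def hookpt(n,T,Rg): return T+Rg.apply(R0.inv().apply(OFF+np.array(H[n])))
def st():
    g=ctrl.state();return np.array(g["eef_pos"]),R.from_euler("xyz",g["tcp_rot"],degrees=True)
def rep(fs=("w","t","s")):
    T,Rg=st();g=ctrl.state();print("q",g["q"].round(1),"grip",g["grip_force"],"T",T,"rot",g["tcp_rot"], "turn to R0",((R0*Rg.inv()).as_rotvec()/(np.pi/2)).round(3))
    F=dict(w=wrist,t=lambda:ctrl.grab_frame("top"),s=lambda:ctrl.grab_frame("scene"));F={k:F[k]() for k in fs}
    for n in H: print(n,hookpt(n,T,Rg),{k:(proj(f,hookpt(n,T,Rg)),[(np.array(x["xy"]),round(x["p"],2)) for x in ctrl.mark_of(f,"s_hook"+("_"+n if n!="org" else ""))[:1]]) for k,f in F.items()})
    for k,f in F.items():
        print(k,"hole",[(np.array(x["xy"]),round(x["p"],2),atz(f,x["xy"],102)) for x in ctrl.mark_of(f,"plate_hole")[:2]])
    return F
E
python3 - <<'E'
from look import *
F=rep();save(F["w"],"w10")
m=cutmask(F["w"],"plate");print(m and m[1:])
E
```

```text
time: 21.62
eef_pos: [592.2, 298.4, 293.7]
tcp_rot: [179.8, 45.2, 176.8]
wrist_force: [0.5, 0.2, -1.2]
grip_width: 0.059
grip_force: 107.6
time: 22.03
eef_pos: [591.0, 296.4, 200.2]
tcp_rot: [-180.0, 44.9, 176.8]
wrist_force: [-0.5, -0.9, -0.9]
grip_width: 0.066
grip_force: 107.6
q [ 23.8 -30.3 -42.1  36.6 -18.7  19.9] grip 107.62580752372742 T [591.  296.4 200.2] rot [-180.    44.9  176.8] turn to R0 [ 0. -0.  0.]
tip [556.9 298.8 161.8] {'w': (array([322.4, 171.9]), [(array([320.8, 175.3]), 0.8)]), 't': (array([221.9, 184.7]), [(array([223. , 181.4]), 0.39)]), 's': (array([237.3, 253. ]), [])}
bow [573.7 297.9 149.9] {'w': (array([322.3, 170.4]), [(array([321.4, 170.1]), 0.88)]), 't': (array([223.8, 179.6]), [(array([220.8, 175.6]), 0.42)]), 's': (array([234.7, 251.3]), [])}
org [573.9 297.9 214.9] {'w': (array([322.4, 279.8]), [(array([322.4, 278.7]), 0.72)]), 't': (array([218.8, 173. ]), [(array([225.5, 201.3]), 0.63)]), 's': (array([230.2, 238.5]), [(array([229.6, 237.5]), 0.36)])}
top [574.  297.9 261.9] {'w': (array([322.4, 392. ]), []), 't': (array([214.8, 167.8]), [(array([215.3, 167. ]), 0.45)]), 's': (array([226.6, 228.4]), [(array([224.4, 225.8]), 0.5)])}
w hole []
t hole [(array([225.1, 200.2]), 0.73, array([528.3, 298.8, 102. ]))]
s hole [(array([248.2, 272.1]), 0.83, array([521.3, 300.1, 102. ]))]
(0.8, [259.4, 0.0, 390.6, 68.5])
```

```bash
python3 - <<'E'
from look import *
w=wrist();t=ctrl.grab_frame("top");s=ctrl.grab_frame("scene");m=cutmask(w,"plate")[0].astype(float)
cs,_=cv2.findContours(m.astype(np.uint8),cv2.RETR_EXTERNAL,cv2.CHAIN_APPROX_NONE); m=cv2.drawContours(np.zeros((400,640),np.uint8),cs,-1,1,-1).astype(float)
for r in (5,20,35,50,60,64,67): c=np.where(m[r])[0];print(r,c.min() if len(c) else None,c.max() if len(c) else None)
x=w["pixels"][0:180,230:420,::-1];cv2.imwrite("pics/c.png",cv2.resize(x,None,fx=4,fy=3.3))
def cost(v,z):
    q=platemask(w,[v[0],v[1],z,v[2],41],-60);return 1-np.minimum(q,m).sum()/np.maximum(q,m).sum()
for z in (98,102,106):
    x0=np.array([526.,300,-3]);S=np.vstack([x0,x0+[8,0,0],x0+[0,8,0],x0+[0,0,6]])
    r=minimize(cost,x0,args=(z,),method="Nelder-Mead",options=dict(initial_simplex=S));print(z,r.x,r.fun)
E
```

```text
5 258 386
20 259 385
35 260 385
50 261 383
60 277 381
64 None None
67 None None
98 [522.6 300.8  -3.8] 0.023833692113507943
102 [519.8 301.4  -3.7] 0.013904041377294285
106 [516.7 301.1  -3.4] 0.043721858182651174
```

View pics/c.png

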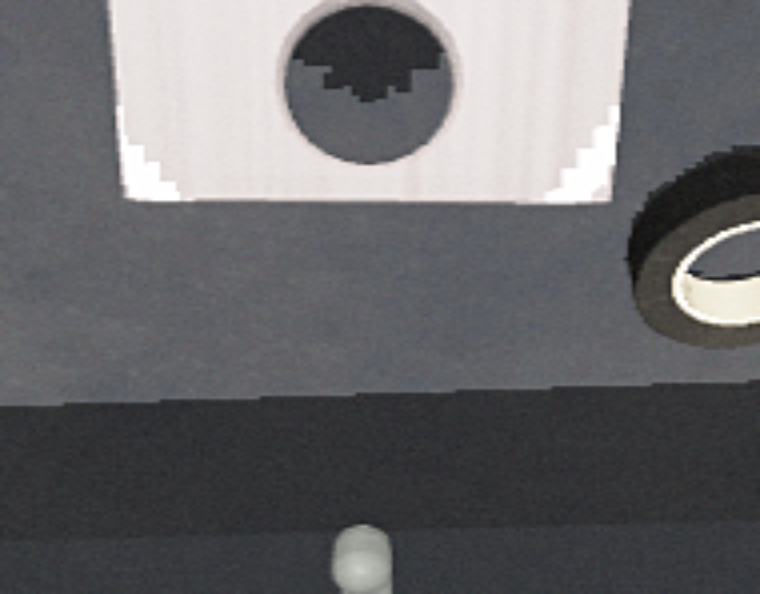

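The hole is at about (322,25) in the full wrist picture. The hook tip at (321,167) is laterally aligned with it, within about 1 mm. I lower the tip past the raised end, move it under the hole and measure.

```bash
python3 -m crank '[[[0,0,0,-0.04,0,-0.15,-1],[0,0,0,-0.04,0,-0.2,-1],[0,0,0,0,0,-0.2,-1],[0,0,0,0,0,-0.17,-1],[0,0,0,0,0,0,-1]]]'
python3 -m crank '[[[0,0,0,-0.06,0.005,0,-1],[0,0,0,-0.06,0.005,0,-1],[0,0,0,-0.06,0,0,-1],[0,0,0,0,0,0,-1]]]'
python3 - <<'E'
from look import *
F=rep(("w",));save(F["w"],"w11");w=F["w"]
m=cutmask(w,"plate");print(m and m[1:])
T,Rg=st();h,X,Y,Z=platepose([521.5,300.5,102,-3.5,41]);d=hookpt("tip",T,Rg)-h;print("tip in hole frame",d@X,d@Y,d@Z)
E
```

```text
time: 23.6
eef_pos: [581.9, 296.0, 126.3]
tcp_rot: [-179.9, 44.7, 176.9]
wrist_force: [-0.3, -0.2, -2.2]
grip_width: 0.06
grip_force: 107.6
time: 23.93
eef_pos: [565.8, 298.6, 133.5]
tcp_rot: [179.8, 45.2, 176.7]
wrist_force: [0.1, 0.2, -0.6]
grip_width: 0.058
grip_force: 107.6
q [ 25.4 -32.  -50.4  30.  -19.7  21. ] grip 107.62973427772522 T [565.8 298.6 133.5] rot [179.8  45.2 176.7] turn to R0 [-0.  0.  0.]
tip [531.9 301.   94.9] {'w': (array([322.4, 171.9]), [])}
bow [548.8 300.1  83.1] {'w': (array([322.3, 170.4]), [(array([323.9, 174. ]), 0.84)])}
org [548.6 300.  148.1] {'w': (array([322.4, 279.8]), [(array([320.2, 278.1]), 0.9)])}
top [548.4 299.9 195.1] {'w': (array([322.4, 392. ]), [])}
w hole []
(0.64, [241.2, 0.8, 405.7, 201.6])
tip in hole frame 2.5967606189905306 0.5162542692514622 -13.67754452111511
```

```bash
cat >> look.py <<'E'
def wfit(w,z=102,pit=41,x0=(521.,300.5,-3.5),a0=-60):
    mm=cutmask(w,"plate")[0].astype(np.uint8)
    cs,_=cv2.findContours(mm,cv2.RETR_EXTERNAL,cv2.CHAIN_APPROX_NONE);m=cv2.drawContours(np.zeros((400,640),np.uint8),cs,-1,1,-1).astype(float)
    def cost(v):
        q=platemask(w,[v[0],v[1],z,v[2],pit],a0);return 1-np.minimum(q,m).sum()/np.maximum(q,m).sum()
    x0=np.array(x0);S=np.vstack([x0,x0+[8,0,0],x0+[0,8,0],x0+[0,0,6]])
    r=minimize(cost,x0,method="Nelder-Mead",options=dict(initial_simplex=S));return r.x,r.fun,m
E
python3 - <<'E'
from look import *
w=wrist();v,fun,m=wfit(w);print(v,fun)
im=w["pixels"].astype(int);g=im.min(2)
b=((g<140)&(m>0)).astype(np.uint8);b[:, :]=b
n,L,s,c=cv2.connectedComponentsWithStats(b)
for k in range(1,n):
    if s[k][4]>60: print(s[k],c[k],im[L==k].mean(0))
print("hole proj",proj(w,(v[0],v[1],102)))
E
```

```text
[510.5 300.8  -3.1] 0.08540048319971483
[ 307   23   34   39 1033] [323.7  42.2] [182.4  31.4  40.5]
[ 301  150   45   41 1130] [323.6 168.8] [91.2 92.4 96.1]
hole proj [320.7 161.9]
```

```bash
python3 - <<'E'
from look import *
w=wrist();p=atz(w,(323.5,170.5),102);print("hole",p,w["origin"])
v,fun,m=wfit(w,a0=-110);print(v,fun)
v,fun,m=wfit(w,a0=-149);print(v,fun)
print(w["pixels"][146:196:3,323].tolist())
T,Rg=st();h,X,Y,Z=platepose([p[0],p[1],102,-3.3,41]);d=hookpt("tip",T,Rg)-h;print("tip in hole frame",d@X,d@Y,d@Z,T)
E
```

```text
hole [517.3 301.6 102. ] [406.5 307.  172.9]
[520.4 301.2  -3.9] 0.015273090863641925
[520.5 301.1  -4. ] 0.015117606342191059
[[231, 223, 222], [198, 186, 187], [95, 94, 101], [98, 100, 103], [94, 96, 97], [138, 140, 134], [152, 154, 148], [160, 163, 158], [177, 177, 170], [180, 180, 171], [169, 170, 164], [142, 146, 141], [167, 174, 163], [178, 183, 173], [178, 183, 175], [189, 193, 184], [208, 198, 194]]
tip in hole frame 5.465026406222711 -0.4574873325775265 -16.567515003376855 [566.2 297.8 131.6]
```

```bash
python3 -m crank '[[[0,0,0,-0.044,0.002,0.041,-1],[0,0,0,-0.044,0.003,0.041,-1],[0,0,0,-0.044,0.002,0.041,-1],[0,0,0,-0.044,0.003,0.042,-1],[0,0,0,0,0,0,-1]]]'
python3 -m crank '[[[0,0,0,0,0,0,-1],[0,0,0,0,0,0,-1]]]'
python3 - <<'E'
from look import *
F=rep(("w",));save(F["w"],"w12");w=F["w"]
v,fun,m=wfit(w,a0=-149);print(v,fun)
T,Rg=st();h,X,Y,Z=platepose([520.5,301.1,102,-3.5,41])
for n in("tip","bow"): d=hookpt(n,T,Rg)-h;print(n,"in hole frame",d@X,d@Y,d@Z)
# bright bar pixels over plate? column profile
print(w["pixels"][130:230:4,322].tolist())
E
```

```text
time: 24.95
eef_pos: [548.4, 299.5, 150.1]
tcp_rot: [179.8, 45.2, 176.7]
wrist_force: [-0.6, 0.1, -0.1]
grip_width: 0.066
grip_force: 107.6
time: 25.12
eef_pos: [548.6, 299.0, 148.4]
tcp_rot: [179.9, 45.1, 176.7]
wrist_force: [0.4, 0.3, -0.9]
grip_width: 0.058
grip_force: 107.6
q [ 26.4 -35.6 -51.1  33.4 -20.4  21.9] grip 107.63235569000244 T [548.6 299.  148.4] rot [179.9  45.1 176.7] turn to R0 [-0.  0.  0.]
tip [514.7 301.5 109.9] {'w': (array([322.4, 171.9]), [(array([318.4, 173.4]), 0.82)])}
bow [531.6 300.5  98.1] {'w': (array([322.3, 170.4]), [(array([322.6, 277.8]), 0.62)])}
org [531.5 300.4 163.1] {'w': (array([322.4, 279.8]), [(array([322.3, 277.9]), 0.82)])}
top [531.4 300.4 210.1] {'w': (array([322.4, 392. ]), [])}
w hole [(array([323.8, 160.4]), 0.68, array([515.5, 302.2, 102. ]))]
[519.  301.6  -3.6] 0.01635654460763203
tip in hole frame 0.5191472428197468 -0.19548620508855644 9.48498944556751
bow in hole frame 5.555702459891849 -0.09448072934178298 -10.50182894654416
[[238, 234, 232], [231, 224, 223], [231, 225, 220], [234, 229, 228], [89, 92, 100], [92, 100, 101], [99, 102, 106], [94, 97, 102], [162, 163, 161], [160, 159, 156], [188, 189, 182], [180, 183, 178], [155, 159, 151], [181, 171, 169], [233, 227, 226], [233, 225, 228], [200, 202, 194], [205, 210, 199], [210, 213, 208], [189, 191, 182], [177, 182, 176], [175, 177, 170], [168, 174, 167], [170, 176, 168], [165, 171, 161]]
```

The tip sits about 9 mm through the hole and the plate has not moved. I pivot the plate up about its foot, then lift.

```bash
python3 -m crank '[[[0,0,0,-0.03,0.002,0.04,-1],[0,0,0,-0.03,0.002,0.04,-1],[0,0,0,-0.06,0.003,0.06,-1],[0,0,0,-0.06,0.004,0.06,-1],[0,0,0,0,0,0,-1]]]'
python3 -m crank '[[[0,0,0,-0.06,0.004,0.055,-1],[0,0,0,-0.08,0.005,0.06,-1],[0,0,0,-0.08,0.005,0.06,-1],[0,0,0,-0.06,0.005,0.05,-1],[0,0,0,0,0,0,-1]]]'
python3 - <<'E'
from look import *
F=rep(("t","s","w"));w=F["w"];save(w,"w13")
m=cutmask(w,"plate");print(m and m[1:])
E
```

```text
time: 25.88
eef_pos: [530.2, 300.7, 170.5]
tcp_rot: [179.8, 45.2, 176.7]
wrist_force: [-0.3, 0.0, -0.8]
grip_width: 0.06
grip_force: 107.7
time: 26.3
eef_pos: [502.1, 302.6, 192.8]
tcp_rot: [179.8, 45.2, 176.7]
wrist_force: [-0.2, -0.3, -0.6]
grip_width: 0.061
grip_force: 107.7
q [ 29.8 -44.5 -51.7  42.5 -22.6  24.6] grip 107.65527248382568 T [502.1 302.6 192.8] rot [179.8  45.2 176.7] turn to R0 [-0.  0.  0.]
tip [468.2 305.1 154.2] {'t': (array([216.3, 218.6]), [(array([217.6, 217. ]), 0.38)]), 's': (array([255.8, 276.6]), [(array([247.2, 251.3]), 0.21)]), 'w': (array([323. , 173.1]), [(array([320.1, 172.8]), 0.73)])}
bow [485.1 304.2 142.4] {'t': (array([218.3, 213. ]), [(array([213.5, 209.6]), 0.6)]), 's': (array([252.8, 274.4]), [(array([328. , 175.7]), 0.18)]), 'w': (array([322.9, 171.4]), [(array([322.6, 172.6]), 0.72)])}
org [484.9 304.  207.4] {'t': (array([213. , 208.4]), [(array([215. , 212.4]), 0.7)]), 's': (array([249.2, 262.3]), [(array([250.4, 265.3]), 0.53)]), 'w': (array([323., 282.]), [(array([319.4, 278.3]), 0.83)])}
top [484.7 303.9 254.4] {'t': (array([208.8, 204.7]), [(array([210.7, 204.7]), 0.47)]), 's': (array([246.3, 252.8]), [(array([245.6, 249.5]), 0.56)]), 'w': (array([323. , 395.6]), [])}
t hole [(array([218. , 212.4]), 0.65, array([493.6, 314.3, 102. ]))]
s hole [(array([254.2, 277.2]), 0.96, array([496.8, 297.8, 102. ]))]
w hole [(array([323.4, 157.6]), 0.79, array([528.2, 302.5, 102. ]))]
(0.9, [266.9, 2.1, 380.2, 188.3])
```

```bash
python3 -m crank '[[[0,0.055,0,0.03,0,0.08,-1],[0,0.055,0,0.03,0,0.1,-1],[0,0.055,0,0.03,0,0.12,-1],[0,0.055,0,0.04,0,0.12,-1],[0,0,0,0,0,0.1,-1]]]'
python3 -m crank '[[[0,0,0,0,0,0.15,-1],[0,0,0,0,0,0.15,-1],[0,0,0,0,0,0.15,-1],[0,0,0,0,0,0.15,-1],[0,0,0,0,0,0.1,-1]]]'
python3 -m crank '[[[0,0,0,0.05,0,0.05,-1],[0,0,0,0.05,0,0.05,-1],[0,0,0,0,0,0,-1],[0,0,0,0,0,0,-1],[0,0,0,0,0,0,-1]]]'
python3 - <<'E'
from look import *
F=rep(("t","s","w"))
for k in "ts":
    m=cutmask(F[k],"plate");print(k,m and m[1:])
E
```

```text
time: 27.67
eef_pos: [518.2, 301.5, 243.0]
tcp_rot: [-178.8, 25.0, 177.3]
wrist_force: [1.0, 0.1, -2.4]
grip_width: 0.065
grip_force: 107.5
time: 28.08
eef_pos: [515.6, 302.1, 314.4]
tcp_rot: [-178.9, 25.4, 177.4]
wrist_force: [1.1, 0.2, -2.4]
grip_width: 0.061
grip_force: 107.5
time: 28.5
eef_pos: [525.4, 301.7, 321.6]
tcp_rot: [-178.8, 25.2, 177.4]
wrist_force: [-0.3, -0.8, -2.6]
grip_width: 0.063
grip_force: 107.5
q [ 23.5 -18.3 -11.8  74.1 -11.8  23.9] grip 107.48679041862488 T [525.4 301.7 321.6] rot [-178.8   25.2  177.4] turn to R0 [ 0.  -0.2  0. ]
tip [480.3 304.2 296.9] {'t': (array([204.3, 202.8]), [(array([206.2, 203.1]), 0.44)]), 's': (array([244.5, 244.7]), [(array([245.4, 241.8]), 0.58)]), 'w': (array([322.3, 171.5]), [(array([319.3,   2.9]), 0.68)])}
bow [492.2 303.2 280. ] {'t': (array([207. , 199.3]), [(array([204.1, 196.9]), 0.47)]), 's': (array([243. , 245.3]), [(array([242.3, 244.3]), 0.44)]), 'w': (array([322.2, 170. ]), [(array([319.8, 172. ]), 0.8)])}
org [514.2 303.2 341.2] {'t': (array([201.8, 183.8]), [(array([374.6, 163.4]), 0.69)]), 's': (array([232.9, 225.4]), [(array([232.9, 226.4]), 0.54)]), 'w': (array([322.2, 279.6]), [(array([322.9, 278.7]), 0.7)])}
top [530.2 303.2 385.4] {'t': (array([197.7, 171.6]), [(array([197.4, 171.4]), 0.53)]), 's': (array([225.1, 210. ]), []), 'w': (array([322.2, 391.8]), [(array([322.4, 172.9]), 0.34)])}
t hole [(array([208.5, 193.2]), 0.52, array([544.7, 345.9, 102. ]))]
s hole [(array([240.4, 246.1]), 0.59, array([606.5, 264.1, 102. ]))]
w hole [(array([325.8, 170.8]), 0.84, array([629.9, 297.9, 102. ]))]
t (0.64, [207.6, 194.1, 235.4, 206.8])
s (0.67, [233.9, 235.5, 260.7, 274.3])
```

Force −2.5 N confirms the plate is on the hook. I carry it across at low x, clear of the wet plate.

```bash
python3 -m crank '[[[0,0,0,0,-0.06,0,-1],[0,0,0.012,0,-0.12,0,-1],[0,0,0.012,0,-0.18,0,-1],[0,0,0.012,0,-0.2,0,-1],[0,0,0,0,-0.2,0,-1]]]'
python3 -m crank '[[[0,0,0,0,-0.2,0,-1],[0,0,0,0,-0.2,0,-1],[0,0,0,0,-0.2,0,-1],[0,0,0,0,-0.2,0,-1],[0,0,0,0,-0.2,0,-1]]]'
python3 -m crank '[[[0,0,0,0,-0.2,0,-1],[0,0,0,0,-0.2,0,-1],[0,0,0,0,-0.2,0,-1],[0,0,0,0,-0.2,0,-1],[0,0,0,0,-0.2,0,-1]]]'
python3 -c "
from look import *
T,Rg=st();print(ctrl.state()['q'].round(1),hookpt('bow',T,Rg),hookpt('top',T,Rg))"
```

```text
time: 29.92
eef_pos: [525.4, 224.9, 322.8]
tcp_rot: [-178.9, 25.3, -179.2]
wrist_force: [0.8, -0.4, -1.9]
grip_width: 0.064
grip_force: 107.7
time: 30.33
eef_pos: [525.4, 124.7, 322.9]
tcp_rot: [-178.9, 25.3, -179.3]
wrist_force: [1.6, -0.7, -1.8]
grip_width: 0.058
grip_force: 107.7
time: 30.75
eef_pos: [525.4, 24.6, 323.0]
tcp_rot: [-178.8, 25.3, -179.3]
wrist_force: [0.4, -0.3, -2.0]
grip_width: 0.06
grip_force: 107.7
[-14.9 -38.7 -26.2  77.7   5.5 -14.1] [492.3  24.2 281.4] [529.9  26.3 386.9]
```

```bash
python3 -m crank '[[[0,0,0,0,-0.2,0,-1],[0,0,0,0,-0.2,0,-1],[0,0,0,0,-0.2,0,-1],[0,0,0,0,-0.2,0,-1],[0,0,0,0,-0.2,0,-1]]]'
python3 -m crank '[[[0,0,0,0,-0.2,0,-1],[0,0,0,0,-0.2,0,-1],[0,0,0,0,-0.2,0,-1],[0,0,0,0,-0.2,0,-1],[0,0,0,0,-0.2,0,-1]]]'
python3 -m crank '[[[0,0,0,0,-0.18,0,-1],[0,0,0,0,-0.14,0,-1],[0,0,0,0,-0.1,0,-1],[0,0,0,0,-0.06,0,-1],[0,0,0,0,-0.04,0,-1]]]'
python3 -c "
from look import *
np.set_printoptions(precision=3,suppress=True)
T,Rg=st();print(ctrl.state()['q'].round(1),hookpt('bow',T,Rg),hookpt('top',T,Rg),(R0*Rg.inv()).as_rotvec()/(np.pi/2))"
```

```text
time: 31.17
eef_pos: [525.3, -75.4, 322.9]
tcp_rot: [-178.8, 25.3, -179.3]
wrist_force: [0.5, 0.4, -2.2]
grip_width: 0.06
grip_force: 107.7
time: 31.58
eef_pos: [525.2, -175.5, 322.9]
tcp_rot: [-178.8, 25.3, -179.3]
wrist_force: [0.2, 0.3, -2.3]
grip_width: 0.061
grip_force: 107.7
time: 32.0
eef_pos: [525.6, -226.6, 322.7]
tcp_rot: [-178.9, 25.3, -179.3]
wrist_force: [-0.0, 0.4, -1.8]
grip_width: 0.058
grip_force: 107.7
[-45.9 -25.8 -17.1  79.9  17.3 -43.4] [ 492.41  -226.947  281.176] [ 530.149 -224.98   386.608] [ 0.011 -0.219 -0.   ]
```

```bash
python3 -m crank '[[[0.003,-0.055,0,0.05,-0.01,-0.03,-1],[0.003,-0.055,0,0.05,-0.01,-0.05,-1],[0.003,-0.055,0,0.05,0,-0.05,-1],[0.002,-0.054,0,0.05,0,-0.05,-1],[0,0,0,0.02,0,-0.03,-1]]]'
python3 -m crank '[[[0,0,0,0,0,0,-1],[0,0,0,0,0,0,-1],[0,0,0,0,0,0,-1],[0,0,0,0,0,0,-1],[0,0,0,0,0,0,-1]]]'
python3 -c "
from look import *
rep(('w','s'))
np.set_printoptions(precision=3,suppress=True)
T,Rg=st();print((R0*Rg.inv()).as_rotvec()/(np.pi/2),[614.3,-229.5,302]-T)"
```

```text
time: 32.42
eef_pos: [546.3, -226.4, 296.6]
tcp_rot: [179.7, 45.0, 179.8]
wrist_force: [-0.0, 0.6, -3.9]
grip_width: 0.06
grip_force: 107.6
time: 32.83
eef_pos: [548.1, -228.2, 303.1]
tcp_rot: [-179.8, 45.0, -179.8]
wrist_force: [-0.2, 0.9, -1.4]
grip_width: 0.065
grip_force: 107.6
q [-53.1 -43.7 -38.4  64.3  34.4 -43.3] grip 107.59328842163086 T [ 548.1 -228.2  303.1] rot [-179.8   45.  -179.8] turn to R0 [ 0.  0. -0.]
tip [ 514.  -227.8  264.6] {'w': (array([322.3, 171.8]), [(array([324.7, 173.6]), 0.61)]), 's': (array([379. , 140.7]), [(array([379.3, 139.2]), 0.54)])}
bow [ 530.9 -227.8  252.8] {'w': (array([322.3, 170.3]), [(array([321.4, 172.1]), 0.79)]), 's': (array([374.5, 140.9]), [(array([372.9, 139.1]), 0.39)])}
org [ 530.9 -227.7  317.8] {'w': (array([322.3, 279.8]), [(array([319.9, 278.7]), 0.58)]), 's': (array([376.6, 124.6]), [(array([378.6, 123.6]), 0.44)])}
top [ 530.9 -227.6  364.8] {'w': (array([322.3, 392. ]), []), 's': (array([378.3, 111.9]), [(array([377.9, 111.2]), 0.48)])}
w hole [(array([326.5, 160.6]), 0.57, array([ 738.8, -221.2,  102. ]))]
s hole [(array([374.4, 140.4]), 0.89, array([ 631. , -363.9,  102. ]))]
[ 0.001  0.    -0.   ] [66.69  -1.379  0.216]
```

```bash
python3 -m crank '[[[0,0,0,0.07,-0.005,-0.005,-1],[0,0,0,0.14,-0.005,0,-1],[0,0,0,0.16,0,0,-1],[0,0,0,0.15,0,0,-1],[0,0,0,0.1,0,0,-1]]]'
python3 -m crank '[[[0,0,0,0.04,0,0,-1],[0,0,0,0,0,0,-1],[0,0,0,0,0,0,-1],[0,0,0,0,0,0,-1],[0,0,0,0,0,0,-1]]]'
python3 -c "
from look import *
rep(('w','s'))"
```

```text
time: 33.85
eef_pos: [611.1, -228.9, 301.1]
tcp_rot: [-179.9, 45.0, -179.9]
wrist_force: [-0.1, -1.1, -1.8]
grip_width: 0.06
grip_force: 107.6
time: 34.27
eef_pos: [613.3, -229.2, 301.4]
tcp_rot: [-179.9, 45.0, -179.9]
wrist_force: [-0.8, 0.0, -1.6]
grip_width: 0.061
grip_force: 107.6
q [-46.2 -33.8 -33.   56.1  30.7 -36.5] grip 107.59810209274292 T [ 613.3 -229.2  301.4] rot [-179.9   45.  -179.9] turn to R0 [ 0.  0. -0.]
tip [ 579.2 -228.8  262.8] {'w': (array([322.3, 171.8]), [(array([321.5, 170.6]), 0.6)]), 's': (array([363.4, 130.8]), [(array([362.7, 147.5]), 0.61)])}
bow [ 596.1 -228.8  251.1] {'w': (array([322.3, 170.3]), [(array([322.4, 172.2]), 0.76)]), 's': (array([359.2, 131.2]), [(array([358.6, 127.8]), 0.47)])}
org [ 596.1 -228.7  316.1] {'w': (array([322.3, 279.8]), [(array([321.5, 280.4]), 0.8)]), 's': (array([360.6, 114.9]), [(array([364.9, 116.9]), 0.46)])}
top [ 596.1 -228.7  363.1] {'w': (array([322.3, 392. ]), [(array([332.1,  65.7]), 0.69)]), 's': (array([361.7, 102.3]), [(array([361., 101.]), 0.61)])}
w hole [(array([327.3, 158.3]), 0.91, array([ 795.5, -221.2,  102. ]))]
s hole [(array([325.3, 269.3]), 0.62, array([375.8, 137.8, 102. ])), (array([359. , 131.1]), 0.59, array([ 705.4, -361.4,  102. ]))]
```

No contact force, and the hook is over the bar. Next I lower it until the bar carries it.

```bash
python3 -m crank '[[[0,0,0,0,0,-0.04,-1],[0,0,0,0,0,-0.04,-1],[0,0,0,0,0,-0.04,-1],[0,0,0,0,0,-0.025,-1],[0,0,0,0,0,0,-1]]]'
python3 -m crank '[[[0,0,0,0,0,-0.015,-1],[0,0,0,0,0,0,-1],[0,0,0,0,0,0,-1],[0,0,0,0,0,0,-1],[0,0,0,0,0,0,-1]]]'
```

```text
time: 35.28
eef_pos: [613.4, -228.9, 285.5]
tcp_rot: [180.0, 45.0, -180.0]
wrist_force: [1.2, 0.4, -1.4]
grip_width: 0.062
grip_force: 107.6
time: 35.7
eef_pos: [613.7, -229.1, 285.5]
tcp_rot: [-179.9, 45.0, -179.9]
wrist_force: [-0.6, 0.1, -2.6]
grip_width: 0.063
grip_force: 107.6
```

```bash
python3 -m crank '[[[0,0,0,0,0,-0.015,-1],[0,0,0,0,0,0,-1],[0,0,0,0,0,0,-1]]]'
python3 -m crank '[[[0,0,0,0,0,-0.01,-1],[0,0,0,0,0,0,-1],[0,0,0,0,0,0,-1],[0,0,0,0,0,0,-1]]]'
```

```text
time: 35.95
eef_pos: [614.0, -229.3, 284.9]
tcp_rot: [-179.8, 45.1, -179.8]
wrist_force: [-0.5, 1.0, 1.9]
grip_width: 0.061
grip_force: 107.7
time: 36.28
eef_pos: [614.2, -229.3, 284.7]
tcp_rot: [-179.8, 45.2, -179.8]
wrist_force: [-2.4, 1.6, 6.1]
grip_width: 0.063
grip_force: 108.2
```

```bash
python3 -m crank '[[[0,0,0,0,0,0.01,-1],[0,0,0,0,0,0,-0.6],[0,0,0,0,0,0,-0.3],[0,0,0,0,0,0,0],[0,0,0,0,0,0,0]]]'
python3 -m crank '[[[0,0,0,0,0,0,0],[0,0,0,0,0,0,0],[0,0,0,0,0,0,0],[0,0,0,0,0,0,0],[0,0,0,0,0,0,0]]]'
python3 -m crank '[[[0,0,0,-0.08,0,0.08,0],[0,0,0,-0.15,0,0.15,0],[0,0,0,-0.2,0,0.2,0],[0,0,0,-0.2,0,0.2,0],[0,0,0,-0.2,0,0.2,0]]]'
python3 -m crank '[[[0,0,0,0,0,0,0],[0,0,0,0,0,0,0],[0,0,0,0,0,0,0],[0,0,0,0,0,0,0],[0,0,0,0,0,0,0]]]'
for i in 1 2 3 4; do python3 -m crank '[[[0,0,0,0,0,0,0],[0,0,0,0,0,0,0],[0,0,0,0,0,0,0],[0,0,0,0,0,0,0],[0,0,0,0,0,0,0]]]' >/dev/null; done
python3 - <<'E'
from look import *
for i in range(2):
    t=ctrl.grab_frame("top");s=ctrl.grab_frame("scene");w=wrist()
    for n,p in (("s_hook_top",(597,-229,347)),("s_hook_bow",(597,-229,235)),("plate_hole",(597,-229,228)),("plate",(597,-229,161.5)),("wet_plate",(597,-85,161.5))):
        print(n,[(proj(f,p),[(np.array(x["xy"]),round(x["p"],2)) for x in ctrl.mark_of(f,n)[:2]]) for f in(t,s,w)])
    m=cutmask(w,"plate");print(m and m[1:])
    for _ in range(4): ctrl.grab_frame("top")
E
```

```text
time: 36.7
eef_pos: [613.5, -229.1, 283.2]
tcp_rot: [-180.0, 45.0, -180.0]
wrist_force: [0.2, 0.2, 0.1]
grip_width: 0.5
grip_force: 0.0
time: 37.12
eef_pos: [613.6, -229.1, 283.7]
tcp_rot: [-179.9, 45.0, -179.9]
wrist_force: [0.5, -0.2, 0.6]
grip_width: 0.5
grip_force: 0.0
time: 37.53
eef_pos: [529.8, -228.5, 367.6]
tcp_rot: [-179.9, 45.0, -179.9]
wrist_force: [-0.7, -1.0, 0.9]
grip_width: 0.501
grip_force: 0.0
time: 37.95
eef_pos: [530.9, -228.7, 365.4]
tcp_rot: [179.9, 45.0, -180.0]
wrist_force: [0.4, 0.4, 0.5]
grip_width: 0.5
grip_force: 0.0
s_hook_top [(array([443.9, 162.6]), [(array([432.3, 179.8]), 0.72), (array([444.5, 162.5]), 0.7)]), (array([361.2, 106.5]), [(array([358.8, 106.8]), 0.58)]), (array([321.6, 256.5]), [(array([333.4, 137.7]), 0.64), (array([322.6, 257. ]), 0.57)])]
s_hook_bow [(array([431.9, 175.6]), [(array([426.9, 172. ]), 0.63)]), (array([358.7, 134.8]), [(array([357.8, 134.6]), 0.64), (array([324.8, 138.2]), 0.56)]), (array([321.8, 146.8]), [(array([326.3, 146.2]), 0.78)])]
plate_hole [(array([431.2, 176.4]), [(array([431.8, 172.6]), 0.57)]), (array([358.6, 
[... 888 characters left out ...]
21.8, 146.8]), [(array([324. , 147.8]), 0.84)])]
plate_hole [(array([431.2, 176.4]), [(array([432.6, 173.5]), 0.85)]), (array([358.6, 136.4]), [(array([355. , 137.4]), 0.95), (array([323.9, 268.3]), 0.18)]), (array([321.8, 141.3]), [(array([324.7, 140.5]), 0.94)])]
plate [(array([425.2, 182.9]), [(array([424.1, 175.9]), 0.62)]), (array([357.3, 151.3]), [(array([359.6, 146.3]), 0.58), (array([327.9, 173.3]), 0.25)]), (array([321.9,  93.8]), [])]
wet_plate [(array([370. , 179.4]), [(array([371.3, 174.8]), 0.68)]), (array([326.8, 173.4]), [(array([328. , 174.7]), 0.73)]), (array([450.2,  94. ]), [(array([322. , 149.6]), 0.75), (array([452.8,  92.6]), 0.72)])]
(0.94, [290.5, 43.2, 352.5, 161.9])
```

The hook and plate hang where expected, but a small swing remains. I wait and check that it dies out.

```bash
for i in 1 2 3 4 5 6 7 8; do python3 -m crank '[[[0,0,0,0,0,0,0],[0,0,0,0,0,0,0],[0,0,0,0,0,0,0],[0,0,0,0,0,0,0],[0,0,0,0,0,0,0]]]' >/dev/null; done
python3 - <<'E'
from look import *
for i in range(5):
    w=wrist();m=cutmask(w,"plate")[0];ys,xs=np.where(m);r=[(xs[ys==k].min(),xs[ys==k].max()) for k in (60,130)]
    print(round(ctrl.state()["time"],2),xs.mean(),ys.mean(),r)
    for _ in range(3): ctrl.grab_frame("top")
E
```

```text
45.35 322.7364876241792 102.44973901330191 [(np.int64(297), np.int64(347)), (np.int64(294), np.int64(353))]
45.6 322.54134697357205 101.70895140664962 [(np.int64(297), np.int64(347)), (np.int64(294), np.int64(352))]
45.85 322.54240697284615 102.0149178679182 [(np.int64(296), np.int64(347)), (np.int64(294), np.int64(353))]
46.1 322.5605672304801 101.96565863659661 [(np.int64(297), np.int64(347)), (np.int64(294), np.int64(353))]Traceback (most recent call last):
  File "<stdin>", line 3, in <module>
TypeError: 'NoneType' object is not subscriptable
```

The plate is at rest and hanging straight, so I hand the job in.

```bash
python3 -c "
from workcell import ctrl
print(ctrl.hand_in())"
```

```text
the job is handed in; nothing more can be done
None
```

The bare plate hangs on its S-hook on the rail, straight down and at rest with the gripper clear, and the job is handed in at about 46 s of robot time; the hand-in returned no verdict, and the first carry hit the last joint's limit, so I hung the empty hook back and regripped it before hooking the plate.

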